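# Load the small-parts washer

### The arm

A 6-joint arm with a two-finger parallel gripper is mounted at the origin on the work surface. World frame = base frame: x ahead of the robot, y to its left, z up, the work surface at z = 0. Lengths are in m, angles in degrees, forces in N, time in s.
With the tool pointing down it reaches from about 0.35 to 1 m from the base axis. Payload 7.1 kg.
Tool frame: the origin (TCP) lies on the centre line of the jaws, within the pads' length; the fingertips stand 25 mm ahead of it and the grasp point (between the pads) lies 6 mm ahead of it; z points along the fingers, y is the direction in which the jaws open and shut (so a half turn about z gives the same grasp; the last joint's range is limited). The gripper opens to 85 mm and grips with 20 to 120 N. Pads are 22 mm wide; open, the fingers measure 114 mm over their backs; the gripper's body (76 mm by 85 mm) begins 54 mm behind the grasp point. The pads swing forward as they close: fully open they stand 13 mm farther back than shut.
Start: joints at [-74.771, 24.242, 93.386, -0, 62.372, -1.089], TCP at [0.176, -0.6, 0.256] pointing down, gripper open.
Joint ranges: [-172.04, 172.04], [-51.8, 120.97], [4.93, 147.93], [-75.15, 255.16], [6.16, 154.13], [-145.62, 145.62]. Speed limits (degrees/s): [136.94, 136.94, 172.46, 180, 180, 180].

### API

Orientations are given as a 3x3 rotation matrix whose columns are the frame's x, y, z axes.
In Python, from cell import get_state, read_camera, finish_job gives the robot as it stands. The module is installed in compiled form; this text tells all that it offers.
- The arm moves only by the shell command python3 -m handwheel 'ROWS' [FORCE]. ROWS is JSON, a list that holds one entry, the list of rows, each a list of 7 numbers: the shift along the tool's x, y, z in mm, then the turn, a rotation vector about the tool's x, y, z in rad, then the closure, from -1 (fully open) to 1 (shut). In form: [[[dx, dy, dz, rx, ry, rz, grip], ...]]. A call has 1 to 20 rows; each row is the pose to reach, as a shift and turn from the pose commanded when the call began, along the tool's axes at that moment; what a row does not reach only later rows make up. A row lasts 1/8 s, in which the tool goes at most 62.5 mm and 10.7 degrees, less where a joint would pass 70% of its speed; a pose out of reach is approached as far as the arm can. A call with a gripper value outside its range is refused whole. The fingers move at their own pace and stop on an object; FORCE is the grip in N (left out, the last holds). Time passes only in rows, so rows that repeat a pose let the fingers close. It gives the time, the measured TCP pose, the force and the opening at its end, in the units of the state.
- get_state(): the state, without advancing time (a new reading comes with each control period).
- read_camera(name): name is "side" or "top" or "wrist"; returns a dict with "frame" (400x640x3 uint8, red, green, blue), "vfov" (degrees; the focal length in pixels is half the picture's height over the tangent of half this angle, whatever the lens; pixels are square), "cx", "cy" (the principal point, pixels), "distortion" ([k1, k2, p1, p2, k3] as OpenCV has them; the pictures are not rectified), "pose" (4x4, takes a point from camera to world coordinates); the wrist camera has in their place "hand_eye" (4x4, takes a point from camera to tool coordinates, whose origin is the TCP and whose axes are the flange's). Camera axes: x right, y up, looking along -z (the intrinsics and any distortion apply to the point x, -y, -z); pixel columns grow to the right and rows downward; lengths in m; the calibration is good to about 2 mm. A picture is of the moment at which its call begins: read the wrist's pose just before it. There is no depth.
- finish_job(): hands the job in, once; it reports no verdict.
The state is a dict: "t": time; "q": joint angles; "joint_velocities": joint speeds; "effort": joint torques, N m; "position": TCP position; "tool_rot": TCP orientation; "contact_force": force on the tool from outside, world axes, zero at the start; "moment": the same for the moment, N m; "finger_gap": finger opening in m.
Only numpy, scipy, OpenCV 4.12 (cv2) and the standard library are available. Lean on these libraries where they do the work, as an engineer would, in place of code of your own. Each camera call takes 0.05 s, during which the arm holds its last target.

### The job

Load the nuts into the parts washer: swing its port cover aside on its screw until the filling port is completely clear, then pick up the scoop and tip all six nuts out of it into the port. Stand the empty scoop back upright on the bench, leave the cover swung open, and do not knock the lamp bar or shift the other things on the bench.

Things in the scene. Friction and masses are not known exactly. Their poses are not given: they have to be found in the camera images.
- washer: small-parts washer, grey metal box fixed to the bench, 240 (x) x 320 (y) mm. Origin: centre of its underside; x points to its tall back, y to its left, z up. Front edge 70 mm high at x=-120; from there a flat face slopes up at 30 degrees, to 178 mm high at x=+67; then a flat top. Hollow, inner floor 18 mm above the bench.
- port (a point): centre of the round filling port, a plain hole of 84 mm diameter through the sloped face (sheet 6 mm thick); the point lies on the face's outer surface, its axes are the washer's. In the washer's frame it is at (-16, 0, 130) mm.
- cover (a joint): swing angle of the port's flat steel cover about its one pivot screw, rad. 0: the cover points straight up the slope and closes the port; positive: swung to the washer's left (+y), negative: to its right. Free both ways to stops at -1.6 and 1.6. Friction of about 0.25 N m holds it wherever it is left.
- cover_pivot (a point): the cover's pivot screw, at the face's surface, 82 mm down-slope from the port's centre. Frame turns with the cover: x runs from screw to knob, z is the face's outward normal (the hinge axis, 30 degrees from vertical, leaning to the washer's front). Cover: disc of 98 mm diameter centred 82 mm from the screw, with a narrow neck and a small tongue; its top is 7 mm, the screw head 12 mm off the face.
- cover_knob (a point): black round knob at the cover's far end, 20 mm diameter, standing square off the face, 135 mm from the screw; it reaches from 7 to 41 mm off the face and this point is on its axis, 30 mm off the face. Axes as cover_pivot's.
- lamp_bar: fragile lamp bar on two posts, across the washer above the knob; origin and axes are the washer's. It spans x=42 to 74, y=-165 to 165, z=243 to 272 mm there; posts (14 mm) at x=78, y=-150 and 150. A tool held upright over the closed cover's knob would strike it; one leaning towards the washer's front clears it.
- scoop: loose aluminium scoop, 0.15 kg, an open pan 80 mm long, 54 mm wide (48 inside) and 34 mm high, floor 3 mm, with a spout at its +x end. Origin: centre of the pan's underside; x points to the spout, z up. The spout is a ramp rising at 25 degrees from the floor's end to the lip at x=62.
- scoop_grip (a point): middle of the scoop's handle, a flat black tab 9 mm thick and 30 mm wide (along y) that rises from the top of the pan's back wall (34 mm high), leaning back from the pan (towards -x) 30 degrees from vertical, to 94 mm high. The point is at (-59, 0, 70) mm in the scoop's frame; axes are the scoop's.
- scoop_lip (a point): middle of the spout's lip, at (62, 0, 13) mm in the scoop's frame.
- nut0: steel hex nut, 16 mm across flats, 18.5 mm across corners, 10 mm high, 13 g, one of six alike lying flat in the scoop. Origin: centre of its underside.
- nut1: steel hex nut, 16 mm across flats, 18.5 mm across corners, 10 mm high, 13 g, one of six alike lying flat in the scoop. Origin: centre of its underside.
- nut2: steel hex nut, 16 mm across flats, 18.5 mm across corners, 10 mm high, 13 g, one of six alike lying flat in the scoop. Origin: centre of its underside.
- nut3: steel hex nut, 16 mm across flats, 18.5 mm across corners, 10 mm high, 13 g, one of six alike lying flat in the scoop. Origin: centre of its underside.
- nut4: steel hex nut, 16 mm across flats, 18.5 mm across corners, 10 mm high, 13 g, one of six alike lying flat in the scoop. Origin: centre of its underside.
- nut5: steel hex nut, 16 mm across flats, 18.5 mm across corners, 10 mm high, 13 g, one of six alike lying flat in the scoop. Origin: centre of its underside.
- grease_tin: bystander: closed short steel tin, 60 mm diameter, 50 mm high, upright. Origin: centre of its underside.
- bearing: bystander: steel bearing lying flat, 68 mm diameter, 34 mm hole, 22 mm high. Origin: centre of its underside.
- cleaner: bystander: grey bottle, 66 mm diameter, 190 mm high, upright. Origin: centre of its underside.
- wrench: bystander: wrench lying on the bench to the right.
- hammer: bystander: hammer lying on the bench to the left.
- screwdriver: bystander: screwdriver lying on the bench to the left of the washer.
Not all that is in view belongs to the job. Leave any purple look-alike of the scoop alone.

How it is judged:
By the outcome, as a careful person would: the job done as asked, in the order asked, and still so for the second after the job is handed in, with the robot touching nothing.
It also fails if it takes over 72 s, if anything falls off the work surface, if the arm or the gripper's body presses on something with over 40 N, if the wrist force passes 120 N, or if a joint passes its speed limit or range.

## Working session

There is one attempt and no reset: what is moved stays moved. The work goes in short steps, Python scripts to look and compute and a shell command to move; the robot and the scene stay as the last step left them, time stands still between calls to the robot, and variables do not carry over. Pictures are saved under pics/ and viewed, and the job is handed in when it is done.

```bash
mkdir -p pics
cat > h.py <<'E'
import numpy as np, cv2
from cell import get_state, read_camera
def K(c):
    h,w=c["frame"].shape[:2]; f=h/2/np.tan(np.radians(c["vfov"])/2)
    return np.array([[f,0,c["cx"]],[0,f,c["cy"]],[0,0,1.]])
def cam(name,save=None):
    s=get_state(); c=read_camera(name)
    if "pose" not in c:
        T=np.eye(4);T[:3,:3]=s["tool_rot"];T[:3,3]=s["position"]; c["pose"]=T@np.array(c["hand_eye"])
    c["pose"]=np.array(c["pose"]); c["D"]=np.array(c["distortion"],float)
    if save: cv2.imwrite(save,c["frame"][:,:,::-1])
    return c
def ray(c,uv):
    p=cv2.undistortPoints(np.array(uv,float).reshape(-1,1,2),K(c),c["D"]).reshape(-1,2)
    d=np.c_[p[:,0],-p[:,1],-np.ones(len(p))]@c["pose"][:3,:3].T
    return c["pose"][:3,3],d/np.linalg.norm(d,axis=1)[:,None]
def onz(c,uv,z):
    o,d=ray(c,uv); return o+d*((z-o[2])/d[:,2])[:,None]
def proj(c,P):
    P=np.atleast_2d(P).astype(float); q=(P-c["pose"][:3,3])@c["pose"][:3,:3]
    q=q*[1,-1,-1]
    return cv2.projectPoints(q,np.zeros(3),np.zeros(3),K(c),c["D"])[0].reshape(-1,2)
E
python3 - <<'E'
from h import *
for n in ["top","side","wrist"]:
    c=cam(n,f"pics/{n}0.png"); print(n,c["vfov"],c["D"],c["pose"].round(3).tolist())
s=get_state();print(s["t"],s["position"],s["tool_rot"],s["contact_force"],s["finger_gap"])
E
```

```text
top 56.368574906047485 [-0.00932931  0.          0.          0.          0.        ] [[-0.004, 0.993, -0.12, 0.372], [-1.0, -0.003, 0.011, 0.043], [0.011, 0.12, 0.993, 1.342], [0.0, 0.0, 0.0, 1.0]]
side 51.61491042053336 [-0.0050467  0.         0.         0.         0.       ] [[-0.711, 0.554, -0.433, 0.03], [-0.703, -0.565, 0.432, 0.537], [-0.005, 0.611, 0.791, 1.034], [0.0, 0.0, 0.0, 1.0]]
wrist 71.83298013234788 [-0.03392617  0.          0.          0.          0.        ] [[0.281, 0.916, 0.287, 0.248], [-0.96, 0.269, 0.082, -0.577], [-0.002, -0.298, 0.955, 0.373], [0.0, 0.0, 0.0, 1.0]]
0.15 [ 0.17549648 -0.59943372  0.25567731] [[ 9.59734469e-01  2.80908597e-01 -3.31697961e-04]
 [ 2.80908792e-01 -9.59733715e-01  1.20312970e-03]
 [ 1.96277588e-05 -1.24786191e-03 -9.99999221e-01]] [ 0.44076271  0.23260764 -0.78180593] 0.08558724390197321
```

View pics/top0.png

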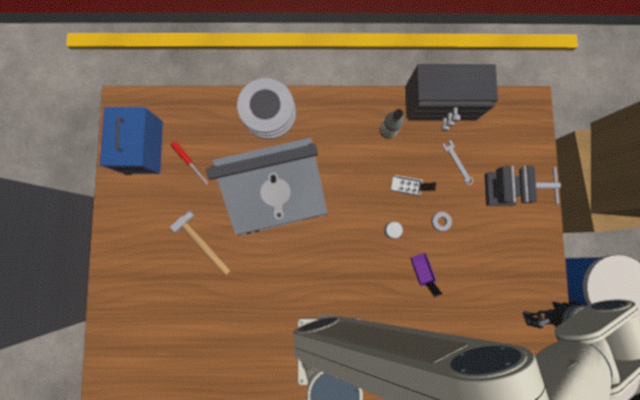

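View pics/side0.png

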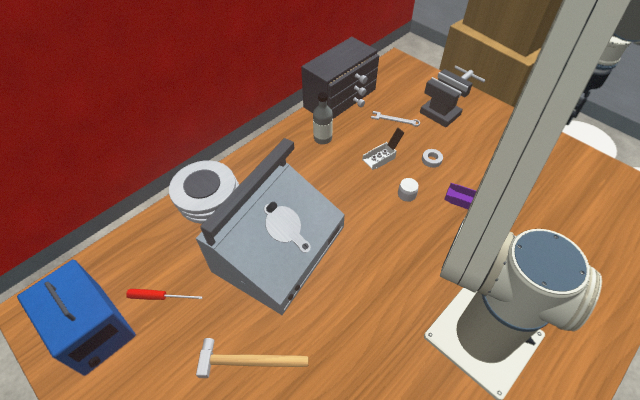

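View pics/wrist0.png

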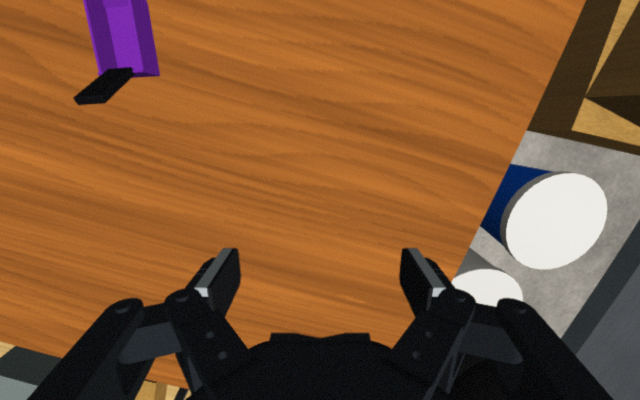

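Run:
```python
import cv2
a=cv2.imread("pics/top0.png"); cv2.imwrite("pics/topz_w.png",cv2.resize(a[130:250,200:340],None,fx=5.5,fy=5,interpolation=cv2.INTER_CUBIC)[:,:,:] if 0 else cv2.resize(a[130:250,200:340],None,fx=5,fy=5,interpolation=cv2.INTER_CUBIC))
cv2.imwrite("pics/topz_s.png",cv2.resize(a[160:210,380:450],None,fx=10,fy=10,interpolation=cv2.INTER_CUBIC))
a=cv2.imread("pics/side0.png"); cv2.imwrite("pics/sidez_w.png",cv2.resize(a[135:315,190:350],None,fx=3.3,fy=3.3,interpolation=cv2.INTER_CUBIC))
cv2.imwrite("pics/sidez_s.png",cv2.resize(a[120:180,350:420],None,fx=10,fy=10,interpolation=cv2.INTER_CUBIC))
```

```text
(no output)
```

View pics/topz_w.png

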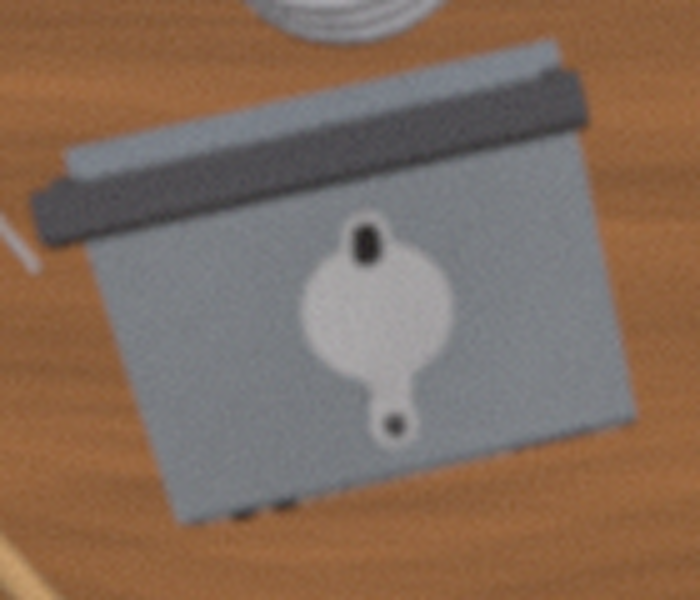

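View pics/topz_s.png

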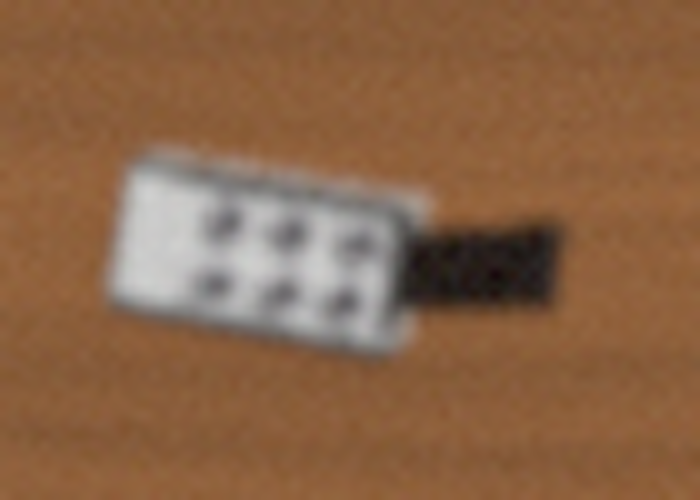

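View pics/sidez_w.png

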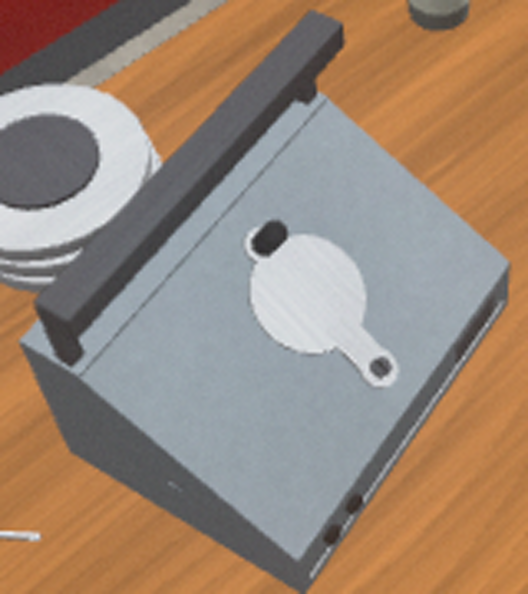

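View pics/sidez_s.png

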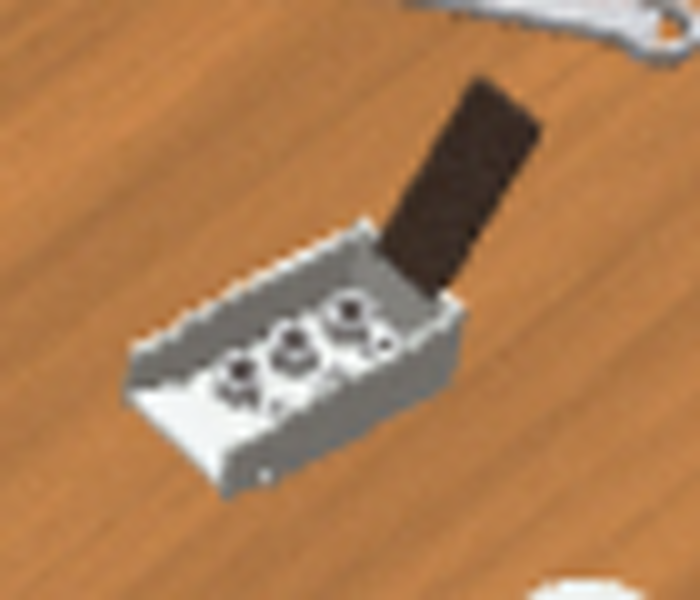

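```bash
cat > fit.py <<'E'
from h import *
from scipy.optimize import least_squares
def T(p): 
    c,s=np.cos(p[2]),np.sin(p[2]); return np.array([[c,-s,0],[s,c,0],[0,0,1]]),np.array([p[0],p[1],p[3] if len(p)>3 else 0])
def fit(corr,p0):
    def r(p):
        R,t=T(p); return np.concatenate([(proj(c,np.array(P)/1000@R.T+t)-uv).ravel() for c,P,uv in corr])
    s=least_squares(r,p0,loss="soft_l1"); return s.x,s.fun.reshape(-1,2)
E
python3 - <<'E'
from fit import *
t=cam("top");s=cam("side")
S=lambda l,z,o:(np.array(l,float)+.5)/z-.5+np.array(o)
n12=[-87-6,0,89+10.4]
corr=[(t,[[-120,160,70],[-120,-160,70],n12,[120,160,178],[120,-160,178]],S([[180,522],[635,420],[395,425],[65,150],[555,40]],5,[200,130])),
(s,[[-120,160,70],[-120,-160,70],n12,[67,160,178],[67,-160,178]],S([[300,560],[508,265],[381,367],[83,375],[327,98]],3.3,[190,135]))]
p,r=fit(corr,[.8,.15,.2]);print("washer",p,np.degrees(p[2]));print(r.round(1).tolist())
np.save("washer.npy",p)
R,tt=T(p)
# cover angle from disc centre pixels
top=S([[377,310]],5,[200,130]); sd=S([[308,293]],3.3,[190,135])
n=R@np.array([-.5,0,.866]); e=R@np.array([.866,0,.5]); y=R[:,1]; piv=R@np.array([-.087,0,.089])+tt
for c,uv in((t,top),(s,sd)):
    o,d=ray(c,uv); q=o+d[0]*(((piv+.007*n-o)@n)/(d[0]@n)); v=q-piv; print("cover",v@e*1e3,v@y*1e3,np.degrees(np.arctan2(v@y,v@e)))
corr=[(t,[[-40,-27,34],[-40,27,34],[-73,0,94]],S([[427,195],[395,352],[553,265]],10,[380,160])),
(s,[[-40,27,34],[-40,-27,34],[-73,15,94],[-73,-15,94]],S([[462,305],[365,225],[542,125],[485,78]],10,[350,120]))]
p,r=fit(corr,[.7,-.2,1.5]);print("scoop",p,np.degrees(p[2]));print(r.round(1).tolist())
np.save("scoop.npy",p)
E
```

```text
washer [0.54945751 0.19046251 0.22676272] 12.992546599014036
[[-0.6, 1.0], [0.4, -0.1], [0.0, 1.3], [-0.2, 0.7], [0.0, 0.5], [-0.8, 0.2], [0.9, -1.0], [0.5, -0.4], [-2.7, -0.9], [-0.9, -1.3]]
cover 85.35702396346748 -8.77866208961559 -5.87201884530026
cover 82.38926314347842 -7.194597250817074 -4.990662705997125
scoop [ 0.57304724 -0.28819208  1.35126763] 77.42193215861539
[[-0.2, 0.7], [0.2, -0.3], [0.2, 0.5], [-0.1, 1.0], [-0.4, -0.6], [-0.0, -0.0], [-0.2, -0.6]]
```

```bash
cat > mv.py <<'E'
from h import *
from scipy.spatial.transform import Rotation as Ro
def rel(P,R,Rs=None):
    s=get_state(); R0=Rs if Rs is not None else np.array(s["tool_rot"]); 
    d=R0.T@(np.array(P)-s["position"])*1e3; w=Ro.from_matrix(R0.T@R).as_rotvec()
    return d.round(1).tolist(),w.round(3).tolist(), np.degrees(np.linalg.norm(w)).round(1)
def frame(z,y):
    z=np.array(z,float);z/=np.linalg.norm(z);y=np.array(y,float);y-=z*(y@z);y/=np.linalg.norm(y)
    return np.c_[np.cross(y,z),y,z]
def az(a): a=np.radians(a); return np.array([np.cos(a),np.sin(a),0])
E
python3 - <<'E'
from mv import *
print(rel([.47,-.33,.33],frame([0,0,-1],az(-31))))
s=get_state();print(read_camera("wrist")["hand_eye"])
E
```

```text
([358.3, -176.1, -73.9], [-0.001, -0.0, -0.745], np.float64(42.7))
[[ 3.18307727e-04  9.54534770e-01  2.98099431e-01  7.59769269e-02]
 [ 9.99999784e-01 -4.75175592e-04  4.53754528e-04 -9.56514315e-04]
 [ 5.74774048e-04  2.98099222e-01 -9.54534716e-01 -1.17843403e-01]
 [ 0.00000000e+00  0.00000000e+00  0.00000000e+00  1.00000000e+00]]
```

```bash
python3 -m handwheel '[[[50,-25,-40,0,0,-0.1,-1],[90,-45,-74,0,0,-0.2,-1],[150,-75,-74,0,0,-0.35,-1],[210,-105,-74,0,0,-0.5,-1],[270,-135,-74,0,0,-0.6,-1],[320,-160,-74,0,0,-0.7,-1],[358,-176,-74,0,0,-0.745,-1],[358,-176,-74,0,0,-0.745,-1],[358,-176,-74,0,0,-0.745,-1]]]'
python3 - <<'E'
from mv import *
s=get_state();print(s["t"],s["q"],s["position"]);cam("wrist","pics/w1.png")
E
```

```text
t: 1.42
position: [0.4695, -0.3303, 0.3302]
tool_rot: [[0.515, 0.857, -0.001], [0.857, -0.515, -0.0], [-0.0, -0.0, -1.0]]
contact_force: [-1.3, 0.3, -1.0]
finger_gap: 0.0855
1.425 [-3.63041639e+01  1.55201969e+01  9.58410957e+01 -2.39506627e-02
  6.86639639e+01 -5.31840757e+00] [ 0.46948822 -0.3302929   0.33016765]
```

View pics/w1.png

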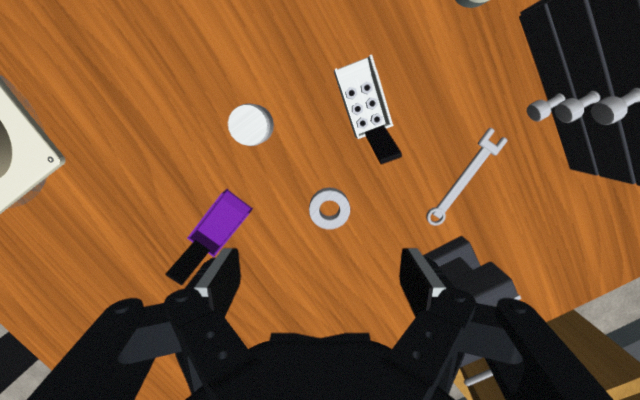

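Run:
```python
import cv2
a=cv2.imread("pics/w1.png"); cv2.imwrite("pics/w1z.png",cv2.resize(a[45:175,315:415],None,fx=4.6,fy=4.6,interpolation=cv2.INTER_CUBIC))
```

```text
(no output)
```

View pics/w1z.png

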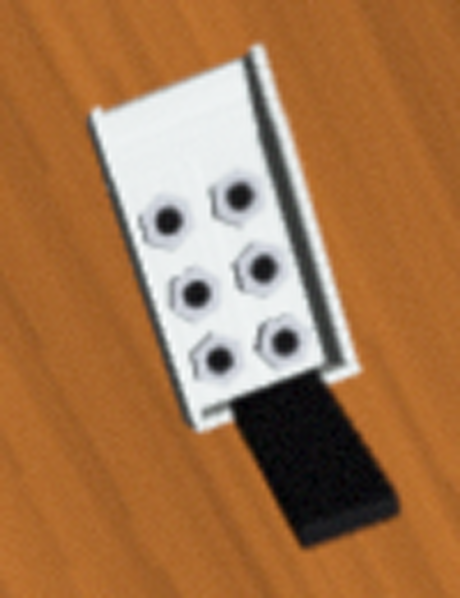

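Run:
```python
from fit import *
c=cam("wrist"); t=cam("top"); s=cam("side")
S=lambda l,z,o:(np.array(l,float)+.5)/z-.5+np.array(o)
w=(c,[[-40,27,34],[-40,-27,34],[-73,0,94],[62,24,13],[62,-24,13]],S([[195,430],[358,368],[353,518],[103,117],[243,62]],4.6,[315,45]))
corr=[(t,[[-40,-27,34],[-40,27,34],[-73,0,94]],S([[427,195],[395,352],[553,265]],10,[380,160])),
(s,[[-40,27,34],[-40,-27,34],[-73,15,94],[-73,-15,94]],S([[462,305],[365,225],[542,125],[485,78]],10,[350,120]))]
for C in ([w],[w]+corr):
    p,r=fit(C,[.57,-.29,1.35]);print("scoop",p,np.degrees(p[2]));print(r.round(1).tolist())
    R,tt=T(p); print(R@[-.059,0,.07]+tt)
np.save("scoop.npy",p)
for uv,z in(([250,122],.05),([330,209],.022)): print(onz(c,[uv],z))
```

```text
scoop [ 0.57132826 -0.28918     1.38216028] 79.19195083556566
[[0.5, 0.1], [0.3, 0.6], [0.0, 2.2], [-1.2, -0.9], [-0.1, -1.3]]
[ 0.56026462 -0.34713339  0.07      ]
scoop [ 0.57145668 -0.28886215  1.38118754] 79.13621693508404
[[0.5, -0.2], [0.3, 0.4], [-0.0, 1.9], [-1.2, -1.2], [-0.0, -1.6], [-0.2, 0.8], [0.7, -0.2], [0.5, 0.3], [0.4, 0.8], [-0.3, -0.6], [0.2, -0.3], [-0.2, -0.8]]
[ 0.56033667 -0.34680475  0.07      ]
[[ 0.41839883 -0.22427716  0.05      ]]
[[ 0.44487473 -0.40166441  0.022     ]]
```

```bash
cat > wash.py <<'E'
from mv import *
from fit import T
p=np.load("washer.npy"); RW,tW=T(p)
n=RW@np.array([-.5,0,np.sqrt(.75)]); e=RW@np.array([np.sqrt(.75),0,.5]); yw=RW[:,1]
port=RW@np.array([-.016,0,.130])+tW; piv=port-.082*e
def kn(a,off): a=np.radians(a); return piv+.135*(np.cos(a)*e+np.sin(a)*yw)+off*n
def kR(a,lean=8):
    a=np.radians(a); ce=np.cos(a)*e+np.sin(a)*yw; cy=np.cos(a)*yw-np.sin(a)*e; l=np.radians(lean)
    return frame(-np.cos(l)*n+np.sin(l)*ce,cy)
E
python3 - <<'E'
from wash import *
print(port,piv,kn(-5.4,.03),np.degrees(p[2]))
R=kR(-5.4); print(rel(kn(-5.4,.036)-R[:,2]*.106,R)); print(kn(-5.4,.036)-R[:,2]*.106)
print(rel([.40,0.0,.38],R))
E
```

```text
[0.53386712 0.18686532 0.13      ] [0.46467105 0.17089963 0.089     ] [0.56632615 0.18131621 0.18218119] 12.992546599014036
([442.7, -231.3, 59.4], [-0.763, -0.298, -2.144], np.float64(131.5))
[0.49955666 0.16733521 0.27093922]
([248.0, -230.1, -49.7], [-0.763, -0.298, -2.144], np.float64(131.5))
```

```bash
python3 -m handwheel '[[[20,-20,-50,-0.05,-0.02,-0.15,0],[50,-50,-50,-0.11,-0.043,-0.31,0],[80,-80,-50,-0.163,-0.064,-0.459,0],[110,-110,-50,-0.218,-0.085,-0.612,0],[140,-140,-50,-0.272,-0.106,-0.765,0],[170,-170,-50,-0.327,-0.128,-0.919,0],[200,-200,-50,-0.381,-0.149,-1.072,0],[230,-220,-50,-0.436,-0.17,-1.225,0],[248,-230,-50,-0.49,-0.192,-1.378,0],[248,-230,-50,-0.545,-0.213,-1.531,0],[248,-230,-50,-0.6,-0.234,-1.685,0],[248,-230,-50,-0.654,-0.255,-1.838,0],[248,-230,-50,-0.708,-0.277,-1.991,0],[248,-230,-50,-0.763,-0.298,-2.144,0],[248,-230,-50,-0.763,-0.298,-2.144,0],[300,-230,-20,-0.763,-0.298,-2.144,0],[340,-230,0,-0.763,-0.298,-2.144,0],[340,-230,0,-0.763,-0.298,-2.144,0]]]'
python3 - <<'E'
from mv import *
s=get_state();print(s["t"],s["q"].round(1) if hasattr(s["q"],"round") else s["q"],s["position"]);cam("wrist","pics/w2.png")
E
```

```text
t: 3.88
position: [0.4477, 0.0807, 0.3287]
tool_rot: [[-0.787, -0.149, 0.599], [-0.089, 0.988, 0.128], [-0.611, 0.047, -0.79]]
contact_force: [-0.4, -0.2, -0.7]
finger_gap: 0.0427
3.875 [  6.7  -8.7 130.6   9.3  20.6 -98.5] [0.44766324 0.0807089  0.32870184]
```

View pics/w2.png

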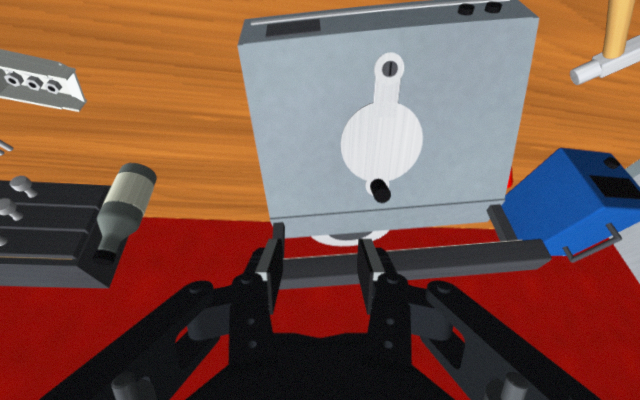

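Run:
```python
import cv2
a=cv2.imread("pics/w2.png"); cv2.imwrite("pics/w2z.png",cv2.resize(a[0:250,225:550],None,fx=2.4,fy=2.4,interpolation=cv2.INTER_CUBIC))
```

```text
(no output)
```

View pics/w2z.png

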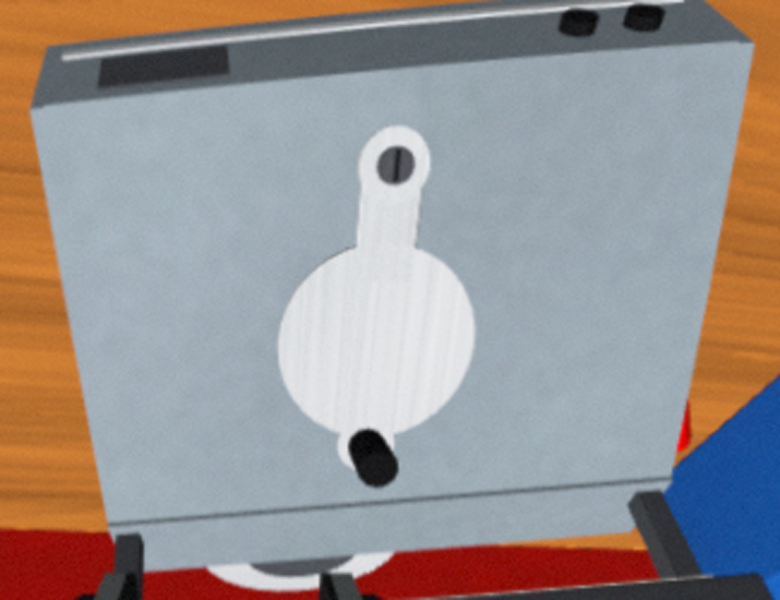

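Run:
```python
from fit import *
c=cam("wrist"); t=cam("top"); s=cam("side")
S=lambda l,z,o:(np.array(l,float)+.5)/z-.5+np.array(o)
n12=[-87-6,0,89+10.4]
w=(c,[[-120,-160,70],[-120,160,70],[67,-160,178],[67,160,178],n12],S([[35,107],[750,42],[108,523],[672,480],[396,165]],2.4,[225,0]))
corr=[(t,[[-120,160,70],[-120,-160,70],n12,[120,160,178],[120,-160,178]],S([[180,522],[635,420],[395,425],[65,150],[555,40]],5,[200,130])),
(s,[[-120,160,70],[-120,-160,70],n12,[67,-160,178]],S([[300,560],[508,265],[381,367],[327,98]],3.3,[190,135]))]
for C in ([w],[w]+corr):
    p,r=fit(C,[.55,.19,.22]);print(p,np.degrees(p[2]));print(r.round(1).tolist())
np.save("washer.npy",p)
from wash import *
for nm,uv,h in(("disc",[377,340],.007),("knob",[378,469],.041)):
    o,d=ray(c,S([uv],2.4,[225,0])); q=o+d[0]*(((piv+h*n-o)@n)/(d[0]@n)); v=q-piv; print(nm,v@e*1e3,v@yw*1e3,np.degrees(np.arctan2(v@yw,v@e)))
```

```text
[0.5507634  0.19070483 0.22642692] 12.97330714740971
[[-1.9, 0.2], [1.6, -0.2], [0.6, 2.8], [-1.4, 1.6], [0.4, -0.3]]
[0.55067385 0.1906722  0.22551755] 12.921204081498944
[[-1.9, -0.1], [1.6, -0.2], [0.5, 2.7], [-1.5, 1.6], [0.5, -0.4], [-0.7, 0.6], [0.3, -0.4], [-0.1, 0.9], [-0.3, 0.3], [0.0, 0.2], [-1.3, -0.1], [0.6, -1.1], [0.1, -0.6], [-1.1, -1.5]]
disc 79.50453086668116 -7.879224576885271 -5.659765298119637
knob 134.242011273724 -14.224035358712257 -6.04838691246938
```

Run:
```python
from wash import *
R=kR(-5.8)
for b in (.075,.006): print(rel(kn(-5.8,.036)-R[:,2]*b,R))
```

```text
([-12.5, 76.4, 121.5], [0.002, 0.001, 0.009], np.float64(0.5))
([-12.5, 76.2, 190.5], [0.002, 0.001, 0.009], np.float64(0.5))
```

```bash
python3 -m handwheel '[[[-6,40,45,0,0,0,0],[-12,76,85,0,0,0.009,0],[-12,76,120,0,0,0.009,0],[-12,76,140,0,0,0.009,0],[-12,76,140,0,0,0.009,0]]]'
python3 - <<'E'
from mv import *
cam("wrist","pics/w3.png")
E
```

```text
t: 4.7
position: [0.5312, 0.1732, 0.2309]
tool_rot: [[-0.787, -0.138, 0.601], [-0.078, 0.989, 0.124], [-0.612, 0.051, -0.789]]
contact_force: [0.7, -0.9, -0.4]
finger_gap: 0.0428
```

View pics/w3.png

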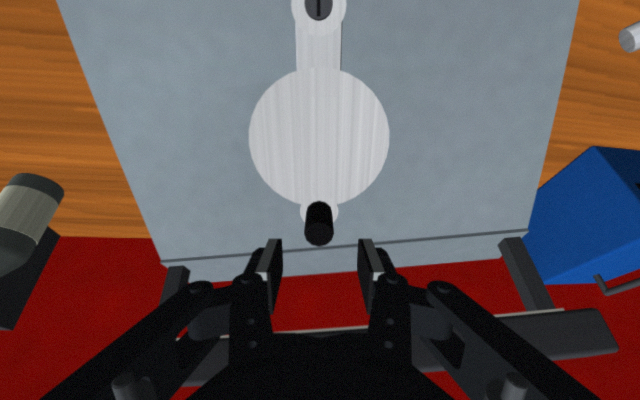

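```bash
python3 -m handwheel '[[[0,0,25,0,0,0,0],[0,0,49,0,0,0,0],[0,0,49,0,0,0,0.4],[0,0,49,0,0,0,0.8],[0,0,49,0,0,0,0.8],[0,0,49,0,0,0,0.8]]]' 25
python3 - <<'E'
from wash import *
s=get_state()
R0=np.array(s["tool_rot"]);P0=np.array(s["position"])
# grip-fixed rotation about hinge
for a in list(range(-5,-90,-5))+[-84]:
    Q=Ro.from_rotvec(n*np.radians(a)).as_matrix()
    P=piv+Q@(P0-piv); d=R0.T@(P-P0)*1e3; w=R0.T@(n*np.radians(a)); print(a,d.round(1).tolist(),w.round(3).tolist())
cam("wrist","pics/w4.png")
E
```

```text
t: 5.5
position: [0.5595, 0.1859, 0.1997]
tool_rot: [[-0.79, -0.131, 0.599], [-0.084, 0.991, 0.107], [-0.608, 0.034, -0.793]]
contact_force: [6.5, -1.7, -10.1]
finger_gap: 0.0189
-5 [-0.0, -12.0, 0.2] [0.012, 0.002, 0.086]
-10 [0.9, -23.9, 0.3] [0.023, 0.003, 0.173]
-15 [3.0, -35.8, 0.2] [0.035, 0.005, 0.259]
-20 [6.0, -47.4, 0.0] [0.046, 0.006, 0.346]
-25 [10.0, -58.6, -0.3] [0.058, 0.008, 0.432]
-30 [15.0, -69.5, -0.8] [0.069, 0.009, 0.519]
-35 [20.9, -80.0, -1.4] [0.081, 0.011, 0.605]
-40 [27.7, -89.8, -2.1] [0.092, 0.012, 0.692]
-45 [35.3, -99.1, -3.0] [0.104, 0.014, 0.778]
-50 [43.6, -107.6, -3.9] [0.115, 0.015, 0.865]
-55 [52.7, -115.4, -5.0] [0.127, 0.017, 0.951]
-60 [62.4, -122.3, -6.2] [0.139, 0.018, 1.038]
-65 [72.7, -128.4, -7.5] [0.15, 0.02, 1.124]
-70 [83.4, -133.5, -8.8] [0.162, 0.021, 1.211]
-75 [94.6, -137.7, -10.2] [0.173, 0.023, 1.297]
-80 [106.1, -140.8, -11.7] [0.185, 0.024, 1.384]
-85 [117.8, -143.0, -13.2] [0.196, 0.026, 1.47]
-84 [115.4, -142.7, -12.9] [0.194, 0.025, 1.453]
```

View pics/w4.png

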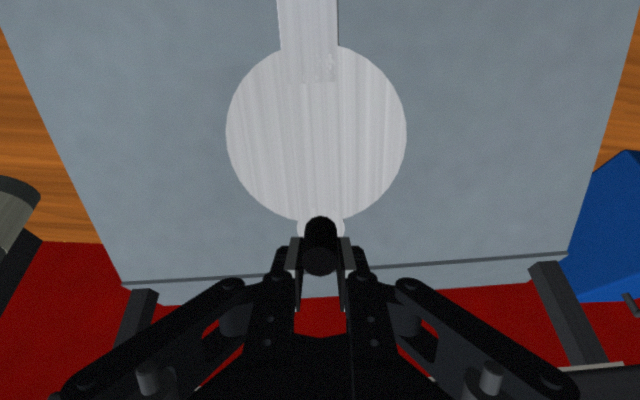

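Run:
```python
from wash import *
s=get_state();print(s["q"].round(2),s["effort"].round(2),s["contact_force"].round(1),s["moment"].round(2))
P=np.array(s["position"]);print("gp off face",((P+.006*np.array(s["tool_rot"])[:,2]-piv)@n),"tip",((P+.025*np.array(s["tool_rot"])[:,2]-piv)@n), (P-piv)@e,(P-piv)@yw)
```

```text
[ 20.05  18.77 122.53 -75.13   6.25  -3.82] [  1.76 -45.87 -19.29  -0.18  -0.81   0.08] [ 7.2 -1.5 -8.9] [-0.31  0.18 -0.1 ]
gp off face 0.042637032770789965 tip 0.02380699299810819 0.13730295526652442 -0.006598954958842516
```

```bash
python3 -m handwheel '[[[0,0,0,0,0,0,0],[0,0,0,0,0,0,0],[0,0,-20,0,0,0,0],[0,0,-49,0,0,0,0],[0,0,-60,0,0,0,0],[0,0,-60,0,0,0,0]]]'
python3 - <<'E'
from wash import *
s=get_state();print(s["q"].round(1),s["contact_force"])
for a in (-5.8,):
  R=kR(a,-6)
  for b in (.055,.006): print(rel(kn(a,.036)-R[:,2]*b,R))
E
```

```text
t: 6.3
position: [0.5235, 0.1805, 0.2479]
tool_rot: [[-0.789, -0.129, 0.6], [-0.08, 0.991, 0.108], [-0.609, 0.038, -0.793]]
contact_force: [-0.2, -0.2, 1.1]
finger_gap: 0.0425
[ 21.1  10.5 124.9 -41.2  10.  -37.1] [-0.17749758 -0.17217956  1.0936468 ]
([-8.7, -9.0, 19.2], [-0.015, 0.239, -0.0], np.float64(13.7))
([2.9, -8.3, 66.8], [-0.015, 0.239, -0.0], np.float64(13.7))
```

```bash
python3 -m handwheel '[[[-20,-5,0,-0.007,0.12,0,0],[-25,-9,0,-0.015,0.239,0,0],[-25,-9,0,-0.015,0.239,0,0]]]'
python3 - <<'E'
from wash import *
s=get_state();print(s["q"].round(1),s["contact_force"])
for a in (-5.8,):
  R=kR(a,-6)
  for b in (.055,.006): print(rel(kn(a,.036)-R[:,2]*b,R))
cam("wrist","pics/w5.png")
E
```

```text
t: 6.68
position: [0.5454, 0.1737, 0.2616]
tool_rot: [[-0.91, -0.137, 0.39], [-0.105, 0.989, 0.102], [-0.4, 0.051, -0.915]]
contact_force: [0.0, -0.9, -1.0]
finger_gap: 0.0424
[ 16.9  11.9 114.4  -1.9  30.  -78.9] [ 0.02186282 -0.88898404 -0.96893438]
([11.7, -0.3, 21.2], [0.001, -0.005, -0.0], np.float64(0.3))
([11.5, -0.3, 70.2], [0.001, -0.005, -0.0], np.float64(0.3))
```

View pics/w5.png

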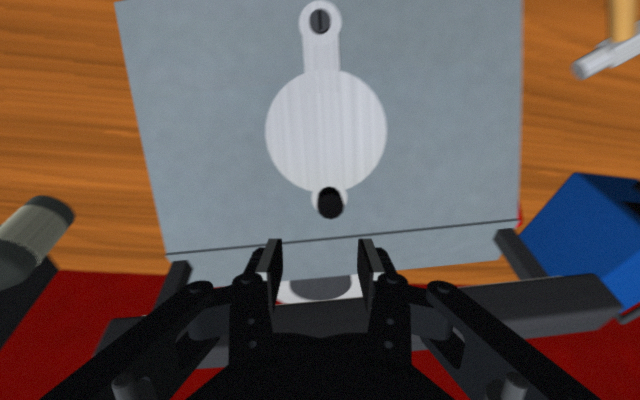

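Run:
```python
from wash import *
c=cam("wrist")
for nm,uv,h in(("disc",[326,131],.007),("knob",[330,204],.041),("piv",[319.5,20],.012)):
    o,d=ray(c,[uv]); q=o+d[0]*(((piv+h*n-o)@n)/(d[0]@n)); v=q-piv; print(nm,v@e*1e3,v@yw*1e3,np.degrees(np.arctan2(v@yw,v@e)))
R=kR(-5,-6)
for b in (.055,.006): print(rel(kn(-4.5,.036)-R[:,2]*b,R))
```

```text
disc 83.4576452268277 -0.9299320457860544 -0.6383953969105748
knob 136.50169560357332 -4.110859293131056 -1.724987504958801
piv 2.66408225568066 2.007053505689571 36.99346353106732
([13.6, 3.2, 21.4], [0.001, 0.0, -0.016], np.float64(0.9))
([13.6, 3.2, 70.4], [0.001, 0.0, -0.016], np.float64(0.9))
```

```bash
python3 -m handwheel '[[[13,8,5,0,0,-0.03,0],[13,8,30,0,0,-0.05,0],[13,8,60,0,0,-0.05,0],[13,8,70,0,0,-0.05,0],[13,8,70,0,0,-0.05,0.4],[13,8,70,0,0,-0.05,0.8],[13,8,70,0,0,-0.05,0.8],[13,8,70,0,0,-0.05,0.8]]]' 25
cat > arc.py <<'E'
from wash import *
s=get_state();print(s["q"].round(1),s["contact_force"].round(1))
R0=np.array(s["tool_rot"]);P0=np.array(s["position"])
g=P0+.006*R0[:,2];print("grip in face",(g-piv)@e,(g-piv)@yw,(g-piv)@n)
for a in list(range(-5,-90,-5)):
    Q=Ro.from_rotvec(n*np.radians(a)).as_matrix()
    P=piv+Q@(P0-piv); d=R0.T@(P-P0)*1e3; w=R0.T@(n*np.radians(a)); print(a,d.round(0).tolist()+w.round(3).tolist())
E
python3 arc.py
```

```text
t: 7.78
position: [0.5581, 0.1869, 0.1922]
tool_rot: [[-0.903, -0.181, 0.391], [-0.154, 0.983, 0.1], [-0.402, 0.03, -0.915]]
contact_force: [-2.5, 1.5, -5.9]
finger_gap: 0.019
[ 18.1  19.7 115.4  -4.1  21.3 -78.5] [-2.5  1.5 -5.9]
grip in face 0.13183703366445995 -0.005229658481489261 0.036765760314706665
-5 [0.0, -12.0, -0.0, -0.009, -0.0, 0.087]
-10 [2.0, -23.0, 0.0, -0.019, -0.001, 0.173]
-15 [4.0, -34.0, 0.0, -0.028, -0.001, 0.26]
-20 [7.0, -45.0, 1.0, -0.038, -0.002, 0.347]
-25 [12.0, -56.0, 1.0, -0.047, -0.002, 0.434]
-30 [17.0, -67.0, 2.0, -0.057, -0.002, 0.52]
-35 [23.0, -76.0, 2.0, -0.066, -0.003, 0.607]
-40 [30.0, -86.0, 3.0, -0.076, -0.003, 0.694]
-45 [37.0, -94.0, 4.0, -0.085, -0.004, 0.781]
-50 [46.0, -102.0, 5.0, -0.095, -0.004, 0.867]
-55 [55.0, -109.0, 5.0, -0.104, -0.004, 0.954]
-60 [64.0, -116.0, 7.0, -0.114, -0.005, 1.041]
-65 [75.0, -121.0, 8.0, -0.123, -0.005, 1.128]
-70 [85.0, -126.0, 9.0, -0.133, -0.006, 1.214]
-75 [96.0, -129.0, 10.0, -0.142, -0.006, 1.301]
-80 [107.0, -132.0, 11.0, -0.152, -0.006, 1.388]
-85 [119.0, -134.0, 12.0, -0.161, -0.007, 1.475]
```

```bash
python3 -m handwheel '[[[0,-12,0,-0.009,0,0.087,0.8],[2,-23,0,-0.019,-0.001,0.173,0.8],[4,-34,0,-0.028,-0.001,0.26,0.8],[7,-45,1,-0.038,-0.002,0.347,0.8],[12,-56,1,-0.047,-0.002,0.434,0.8],[17,-67,2,-0.057,-0.002,0.52,0.8],[23,-76,2,-0.066,-0.003,0.607,0.8],[30,-86,3,-0.076,-0.003,0.694,0.8],[37,-94,4,-0.085,-0.004,0.781,0.8],[46,-102,5,-0.095,-0.004,0.867,0.8],[46,-102,5,-0.095,-0.004,0.867,0.8]]]'
python3 arc.py; python3 -c "
from h import *
cam('wrist','pics/w6.png')"
```

```text
t: 9.15
position: [0.5375, 0.0798, 0.1666]
tool_rot: [[-0.735, 0.537, 0.413], [0.646, 0.74, 0.187], [-0.206, 0.404, -0.891]]
contact_force: [-5.9, 0.5, 2.2]
finger_gap: 0.0186
[  2.2  19.5 122.7  38.6  15.9 -84.4] [-5.9  0.5  2.2]
grip in face 0.08115129350700312 -0.10454651697333375 0.03654254903001329
-5 [0.0, -12.0, -0.0, -0.009, -0.001, 0.087]
-10 [2.0, -23.0, 0.0, -0.019, -0.001, 0.174]
-15 [4.0, -34.0, 0.0, -0.028, -0.002, 0.26]
-20 [7.0, -46.0, 1.0, -0.038, -0.002, 0.347]
-25 [12.0, -56.0, 1.0, -0.047, -0.003, 0.434]
-30 [17.0, -67.0, 1.0, -0.057, -0.003, 0.521]
-35 [23.0, -77.0, 2.0, -0.066, -0.004, 0.607]
-40 [30.0, -86.0, 3.0, -0.075, -0.004, 0.694]
-45 [37.0, -95.0, 4.0, -0.085, -0.005, 0.781]
-50 [46.0, -103.0, 4.0, -0.094, -0.005, 0.868]
-55 [55.0, -110.0, 5.0, -0.104, -0.006, 0.954]
-60 [65.0, -116.0, 6.0, -0.113, -0.006, 1.041]
-65 [75.0, -122.0, 7.0, -0.123, -0.007, 1.128]
-70 [85.0, -126.0, 9.0, -0.132, -0.007, 1.215]
-75 [96.0, -130.0, 10.0, -0.141, -0.008, 1.301]
-80 [107.0, -133.0, 11.0, -0.151, -0.008, 1.388]
-85 [119.0, -134.0, 12.0, -0.16, -0.009, 1.475]
```

View pics/w6.png

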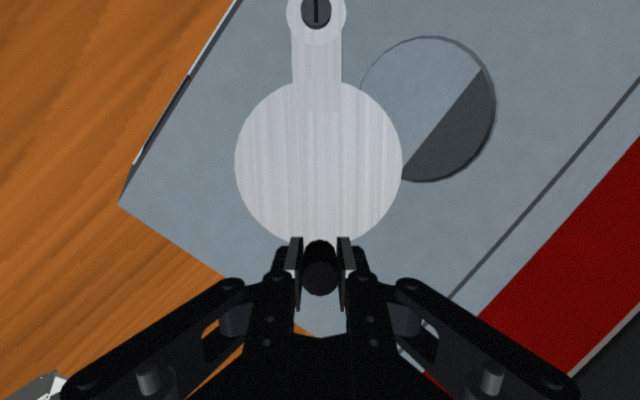

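```bash
python3 -m handwheel '[[[0,-12,0,-0.009,0,0.087,0.8],[2,-23,0,-0.019,-0.001,0.174,0.8],[4,-34,0,-0.028,-0.002,0.26,0.8],[7,-46,1,-0.038,-0.002,0.347,0.8],[12,-56,1,-0.047,-0.003,0.434,0.8],[17,-67,1,-0.057,-0.003,0.521,0.8],[22,-75,2,-0.064,-0.004,0.59,0.8],[22,-75,2,-0.064,-0.004,0.59,0.8],[22,-75,2,-0.064,-0.004,0.59,0.4],[22,-75,2,-0.064,-0.004,0.59,0],[22,-75,2,-0.064,-0.004,0.59,0],[22,-75,-20,-0.064,-0.004,0.59,0],[22,-75,-60,-0.064,-0.004,0.59,0],[22,-75,-100,-0.064,-0.004,0.59,0],[22,-75,-120,-0.064,-0.004,0.59,0],[22,-75,-120,-0.064,-0.004,0.59,0]]]'
python3 -c "
from h import *
cam('wrist','pics/w7.png');cam('top','pics/t7.png');print(get_state()['q'].round(1))"
```

```text
t: 11.2
position: [0.4325, 0.0161, 0.24]
tool_rot: [[-0.319, 0.826, 0.464], [0.946, 0.244, 0.215], [0.065, 0.508, -0.859]]
contact_force: [0.9, 0.1, 1.3]
finger_gap: 0.0427
[-10.3   2.2 133.1  43.6  25.3 -64.7]
```

View pics/w7.png

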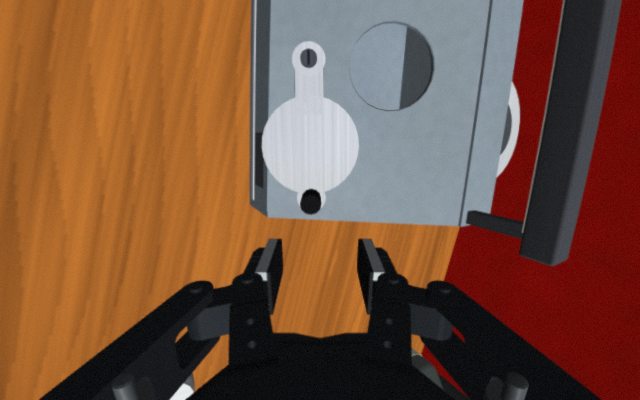

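```bash
cat > kin.py <<'E'
from wash import *
lo=np.array([-172.04,-51.8,4.93,-75.15,6.16,-145.62]);hi=np.array([172.04,120.97,147.93,255.16,154.13,145.62])
E_=lambda ax,a:Ro.from_euler(ax,a,degrees=True).as_matrix()
def Rk(q,s4=1): return E_('z',q[0])@E_('y',q[1]+q[2])@E_('z',s4*q[3])@E_('y',q[4])@E_('z',q[5])@E_('z',90)
def basis(q):
    A=E_('z',q[0]);B=A@E_('y',q[1]);C=A@E_('y',q[1]+q[2]);R=Rk(q)
    return np.c_[A[:,0],A[:,2],B[:,2],C[:,2],C[:,0],R[:,2]]
E
cat > data.py <<'E'
D=[([-74.771,24.242,93.386,0,62.372,-1.089],[0.1755,-.5994,.2557]),([-36.304,15.520,95.841,-.024,68.664,-5.318],[.46949,-.33029,.33017]),
([6.7,-8.7,130.6,9.3,20.6,-98.5],[.44766,.08071,.3287]),([20.05,18.77,122.53,-75.13,6.25,-3.82],[.5595,.1859,.1997]),([21.1,10.5,124.9,-41.2,10,-37.1],[.5235,.1805,.2479]),
([16.9,11.9,114.4,-1.9,30,-78.9],[.5454,.1737,.2616]),([18.1,19.7,115.4,-4.1,21.3,-78.5],[.5581,.1869,.1922]),([2.2,19.5,122.7,38.6,15.9,-84.4],[.5375,.0798,.1666]),([-10.3,2.2,133.1,43.6,25.3,-64.7],[.4325,.0161,.24])]
E
python3 - <<'E'
from kin import *; from data import D
print(Rk(D[-1][0]).round(3).tolist(), Rk(D[-1][0],-1).round(3).tolist())
print(Rk(D[3][0]).round(3).tolist())
A=np.vstack([basis(q) for q,_ in D]);b=np.concatenate([p for _,p in D])
x,res,rk,sv=np.linalg.lstsq(A,b,rcond=None);print(x,rk,sv);print((A@x-b).reshape(-1,3).round(4))
np.save("kin.npy",x)
E
```

```text
[[-0.319, 0.828, 0.462], [0.945, 0.244, 0.216], [0.066, 0.506, -0.86]] [[-0.933, 0.051, 0.357], [-0.089, 0.927, -0.364], [-0.349, -0.372, -0.86]]
[[-0.79, -0.131, 0.599], [-0.084, 0.991, 0.107], [-0.608, 0.034, -0.793]]
[-0.00743841  0.3245787   0.57184792  0.49245027  0.08465229  0.28756813] 6 [5.78145044 4.41602376 0.85826573 0.42963685 0.32465922 0.21668743]
[[-0.0115 -0.0031 -0.0006]
 [-0.0076 -0.0092 -0.0004]
 [ 0.0025 -0.0114  0.002 ]
 [ 0.0059 -0.0118  0.0009]
 [ 0.0055 -0.0116  0.0008]
 [ 0.0041 -0.0117 -0.0005]
 [ 0.0034 -0.0112 -0.0011]
 [-0.0005 -0.01   -0.0002]
 [-0.0038 -0.0079 -0.001 ]]
```

```bash
cat >> kin.py <<'E'
from scipy.optimize import least_squares
def basis(q):
    A=E_('z',q[0]);B=A@E_('y',q[1]);C=A@E_('y',q[1]+q[2]);R=Rk(q)
    return np.c_[A[:,0],A[:,2],B[:,2],C[:,2],C[:,0],R[:,2],A[:,1]]
def fk(q,x): return basis(q)@x,Rk(q)
def ik(P,R,x,q0):
    def f(q):
        p,r=fk(q,x); return np.r_[(p-P)*10, Ro.from_matrix(r.T@R).as_rotvec()*3]
    s=least_squares(f,np.clip(q0,lo+.1,hi-.1),bounds=(lo,hi),x_scale=30.); return s.x,np.abs(s.fun).max()
E
cat > scp.py <<'E'
from kin import *
KX=np.load("kin.npy"); sp=np.load("scoop.npy")
GP=np.array([-.059,0,.070])
def scoopR(psi,tilt): return E_('z',psi)@E_('y',tilt)
def toolR(RS,phi,sg):
    y=np.array([np.cos(np.pi/6),0,.5])*sg; f=np.radians(phi)
    z=np.cos(f)*np.array([.5,0,-np.sqrt(.75)])+np.sin(f)*np.array([0,-1,0]); return RS@frame(z,y)
def tcp(S,RS,R): return S+RS@GP-.006*R[:,2]
E
python3 - <<'E'
from kin import *; from data import D
A=np.vstack([basis(q) for q,_ in D]);b=np.concatenate([p for _,p in D])
x,res,rk,sv=np.linalg.lstsq(A,b,rcond=None);print(x.round(4),rk);print(np.abs(A@x-b).max())
np.save("kin.npy",x)
from scp import *
print(port)
S0=np.array([sp[0],sp[1],0]);psi0=np.degrees(sp[2]);LIP=np.array([.062,0,.013])
for sg in(1,-1):
  for phi in(-20,0,20,35,50,65):
    RS=scoopR(psi0,0);R=toolR(RS,phi,sg); best=None
    for q0 in ([-30,20,110,0,40,0],[-30,20,110,90,40,0],[-30,20,110,0,40,-100],[-30,20,110,0,40,100],[-30,20,110,90,40,-100]):
        q,e_=ik(tcp(S0,RS,R),R,KX,q0)
        if best is None or e_<best[1]: best=(q,e_)
    print("sg",sg,"phi",phi,"err",round(best[1],3),best[0].round(0))
    if best[1]>.01: continue
    for psi in (70,90,110):
        q=best[0];o=[]
        for tilt in range(0,85,10):
            RS=scoopR(psi,tilt);R=toolR(RS,phi,sg); L=port+np.array([0,0,.03])-.015*RW[:,1]
            q,e_=ik(tcp(L-RS@LIP,RS,R),R,KX,q); o.append(round(e_,3))
        print("   psi",psi,o,q.round(0))
E
```

```text
[0.0012 0.3116 0.5636 0.4834 0.0777 0.2762 0.0119] 7
0.0011800194888785809
[0.53507899 0.18709443 0.13      ]
sg 1 phi -20 err 0.0 [ -39.   54.   72.   15.   87. -129.]
   psi 70 [np.float64(0.0), np.float64(0.0), np.float64(0.0), np.float64(0.0), np.float64(0.0), np.float64(0.0), np.float64(0.0), np.float64(0.0), np.float64(0.0)] [ 26.  43.  70. -16. 117. -35.]
   psi 90 [np.float64(0.0), np.float64(0.0), np.float64(0.0), np.float64(0.0), np.float64(0.0), np.float64(0.0), np.float64(0.0), np.float64(0.0), np.float64(0.0)] [ 32.  39.  77. -27. 109. -47.]
   psi 110 [np.float64(0.0), np.float64(0.0), np.float64(0.0), np.float64(0.0), np.float64(0.0), np.float64(0.0), np.float64(0.0), np.float64(0.0), np.float64(0.0)] [ 37.  35.  86. -36.  99. -56.]
sg 1 phi 0 err 0.0 [ -43.   47.   85.   27.   68. -137.]
   psi 70 [np.float64(0.0), np.float64(0.0), np.float64(0.0), np.float64(0.0), np.float64(0.0), np.float64(0.0), np.float64(0.0), np.float64(0.0), np.float64(0.0)] [ 32.  38.  78. -29. 105. -34.]
   psi 90 [np.float64(0.0), np.float64(0.0), np.float64(0.0), np.float64(0.0), np.float64
[... 4406 characters left out ...]
37.  222.   59. -146.]
sg -1 phi 65 err 0.0 [-52.  52. 117. 122.  62. -47.]
   psi 70 [np.float64(0.0), np.float64(0.0), np.float64(0.0), np.float64(0.0), np.float64(0.07), np.float64(0.221), np.float64(0.408), np.float64(0.597), np.float64(0.753)] [  45.   36.  125.  255.   77. -146.]
   psi 90 [np.float64(0.0), np.float64(0.0), np.float64(0.0), np.float64(0.0), np.float64(0.0), np.float64(0.0), np.float64(0.129), np.float64(0.33), np.float64(0.496)] [  42.   32.  132.  238.   72. -146.]
   psi 110 [np.float64(0.0), np.float64(0.0), np.float64(0.0), np.float64(0.0), np.float64(0.0), np.float64(0.0), np.float64(0.0), np.float64(0.058), np.float64(0.268)] [  32.   25.  138.  211.   62. -146.]
```

Run:
```python
from scp import *
s=get_state();S0=np.array([sp[0],sp[1],0]);RS=scoopR(np.degrees(sp[2]),0);R=toolR(RS,0,1)
for b in(.2,.09,0): print(tcp(S0,RS,R)-b*R[:,2],rel(tcp(S0,RS,R)-b*R[:,2],R), ik(tcp(S0,RS,R)-b*R[:,2],R,KX,s["q"])[0].round(1))
print(R.round(2).tolist())
# check interpolated path joints
w=np.array(rel(tcp(S0,RS,R),R)[1]);R0=np.array(s["tool_rot"]);q=s["q"];P1=tcp(S0,RS,R)-.2*R[:,2]
for f in np.linspace(.1,1,10): 
    q,e_=ik(np.array(s["position"])*(1-f)+P1*f,R0@Ro.from_rotvec(w*f).as_matrix(),KX,q); print(q.round(0),round(e_,3))
```

```text
[ 0.54092378 -0.44795879  0.24840123] ([-473.1, -18.0, -58.9], [0.042, 0.479, -0.943], np.float64(60.6)) [ -49.5   39.8   72.8   23.    87.5 -133.7]
[ 0.55128989 -0.3939445   0.15313844] ([-431.7, -44.4, 39.5], [0.042, 0.479, -0.943], np.float64(60.6)) [ -46.1   43.    80.5   24.8   76.3 -135.5]
[ 0.55977125 -0.34975098  0.07519615] ([-397.8, -66.0, 120.0], [0.042, 0.479, -0.943], np.float64(60.6)) [ -43.2   47.1   84.9   27.2   67.7 -137.2]
[[-0.98, 0.16, 0.09], [0.19, 0.85, 0.49], [0.0, 0.5, -0.87]]
[-20.   5. 130.  46.  33. -80.] 0.0
[-27.   8. 126.  45.  40. -91.] 0.0
[-33.  12. 121.  43.  47. -99.] 0.0
[ -37.   15.  115.   40.   53. -105.] 0.0
[ -41.   19.  109.   37.   59. -111.] 0.0
[ -43.   23.  103.   34.   65. -116.] 0.0
[ -45.   27.   96.   31.   70. -120.] 0.0
[ -47.   31.   89.   28.   76. -125.] 0.0
[ -48.   35.   81.   26.   82. -129.] 0.0
[ -49.   40.   73.   23.   87. -134.] 0.0
```

Feasible. Moving to the pre-grasp.

```bash
python3 -m handwheel '[[[-47,-2,-20,0.004,0.048,-0.094,0],[-95,-4,-40,0.008,0.096,-0.189,0],[-142,-5,-50,0.013,0.144,-0.283,0],[-189,-7,-58,0.017,0.192,-0.377,0],[-237,-9,-59,0.021,0.24,-0.472,0],[-284,-11,-59,0.025,0.287,-0.566,0],[-331,-13,-59,0.029,0.335,-0.66,0],[-378,-14,-59,0.034,0.383,-0.754,0],[-426,-16,-59,0.038,0.431,-0.849,0],[-473,-18,-59,0.042,0.479,-0.943,0],[-432,-44,39,0.042,0.479,-0.943,0],[-432,-44,39,0.042,0.479,-0.943,0],[-432,-44,39,0.042,0.479,-0.943,0]]]'
python3 - <<'E'
from scp import *
S0=np.array([sp[0],sp[1],0]);RS=scoopR(np.degrees(sp[2]),0);R=toolR(RS,0,1)
print(rel(tcp(S0,RS,R),R)); cam("wrist","pics/w8.png"); cam("side","pics/s8.png")
E
```

```text
t: 12.92
position: [0.5499, -0.3904, 0.1478]
tool_rot: [[-0.983, 0.164, 0.087], [0.186, 0.847, 0.498], [0.009, 0.506, -0.863]]
contact_force: [0.1, -0.1, 0.4]
finger_gap: 0.0431
([-2.8, -0.7, 83.8], [0.007, -0.009, -0.002], np.float64(0.6))
```

View pics/w8.png

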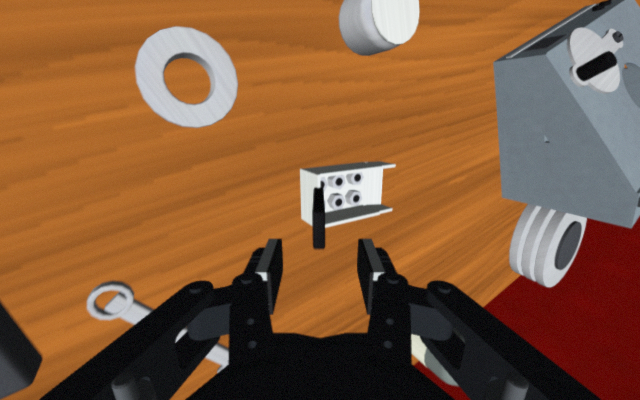

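View pics/s8.png

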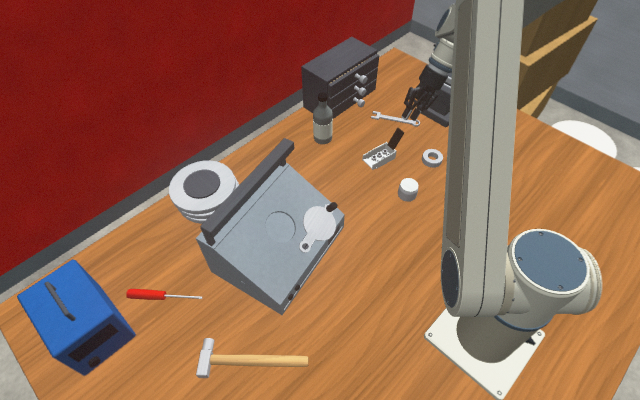

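```bash
python3 -m handwheel '[[[-3,-1,40,0.007,-0.009,0,0],[-3,-1,70,0.007,-0.009,0,0],[-3,-1,84,0.007,-0.009,0,0],[-3,-1,84,0.007,-0.009,0,0.3],[-3,-1,84,0.007,-0.009,0,0.6],[-3,-1,84,0.007,-0.009,0,0.95],[-3,-1,84,0.007,-0.009,0,0.95],[-3,-1,84,0.007,-0.009,0,0.95],[-3,-1,84,0.007,-0.009,0,0.95]]]' 60
python3 - <<'E'
from mv import *
cam("wrist","pics/w9.png");cam("side","pics/s9.png")
import cv2
a=cv2.imread("pics/s9.png");cv2.imwrite("pics/s9z.png",cv2.resize(a[80:200,330:470],None,fx=4,fy=4))
E
```

```text
t: 14.15
position: [0.5626, -0.355, 0.0824]
tool_rot: [[-0.981, 0.163, 0.103], [0.193, 0.854, 0.483], [-0.01, 0.494, -0.869]]
contact_force: [-0.4, 0.6, 5.5]
finger_gap: 0.008
```

View pics/w9.png

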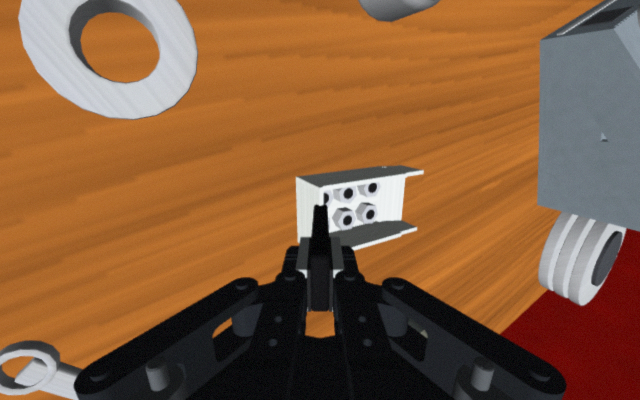

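View pics/s9z.png

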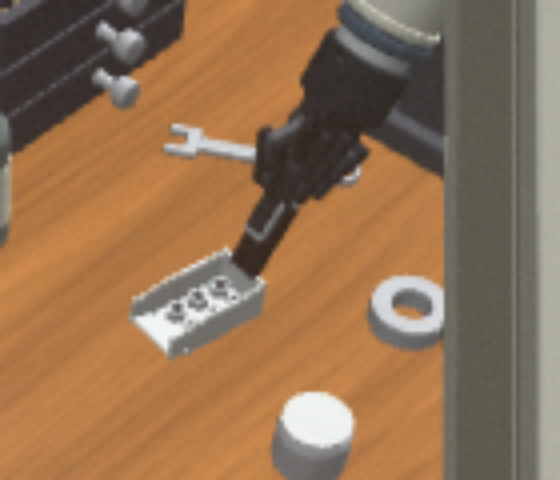

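Run:
```python
from scp import *
s=get_state();print(s["q"].round(2),s["position"],s["contact_force"].round(2),s["moment"].round(2),s["joint_velocities"].round(2),s["finger_gap"])
S0=np.array([sp[0],sp[1],0]);RS=scoopR(np.degrees(sp[2]),0);R=toolR(RS,0,1)
print(rel(tcp(S0,RS,R),R))
print(fk(s["q"],KX)[0])
```

```text
[ -43.38   46.58   84.51   27.13   67.79 -137.03] [ 0.56260569 -0.35495075  0.08238929] [1.16 1.26 5.12] [ 0.65 -0.2   0.06] [-0.08  0.    0.08 -0.03 -0.03  0.2 ] 0.008350438801883709
([3.9, 0.4, 8.5], [-0.007, 0.011, 0.001], np.float64(0.7))
[ 0.56279531 -0.35505145  0.08251281]
```

```bash
python3 - <<'E'
from scp import *
s=get_state();S0=np.array([sp[0],sp[1],0]);RS=scoopR(np.degrees(sp[2]),0)
np.savez("grasp.npz",A=RS.T@np.array(s["tool_rot"]),o=RS.T@(np.array(s["position"])-S0)); print(RS.T@(np.array(s["position"])-S0))
E
python3 -m handwheel '[[[0,2,-4,0,0,0,0.95],[0,5,-9,0,0,0,0.95],[0,10,-17,0,0,0,0.95],[0,20,-35,0,0,0,0.95],[0,35,-61,0,0,0,0.95],[0,50,-87,0,0,0,0.95],[0,50,-87,0,0,0,0.95],[0,50,-87,0,0,0,0.95]]]'
python3 - <<'E'
from mv import *
cam("wrist","pics/w10.png");cam("side","pics/s10.png");cam("top","pics/t10.png")
import cv2
a=cv2.imread("pics/s10.png");cv2.imwrite("pics/s10z.png",cv2.resize(a[60:200,330:470],None,fx=4,fy=4))
E
```

```text
[-0.06657236 -0.00376367  0.08238929]
t: 15.25
position: [0.5609, -0.3535, 0.1804]
tool_rot: [[-0.981, 0.164, 0.101], [0.192, 0.854, 0.483], [-0.007, 0.494, -0.87]]
contact_force: [-0.2, -1.3, -2.0]
finger_gap: 0.0084
```

View pics/w10.png

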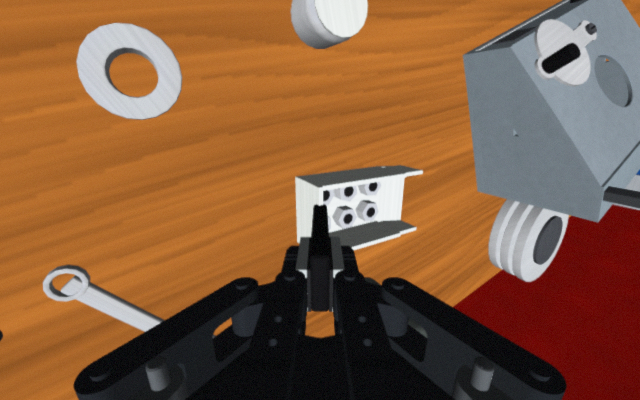

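View pics/s10z.png

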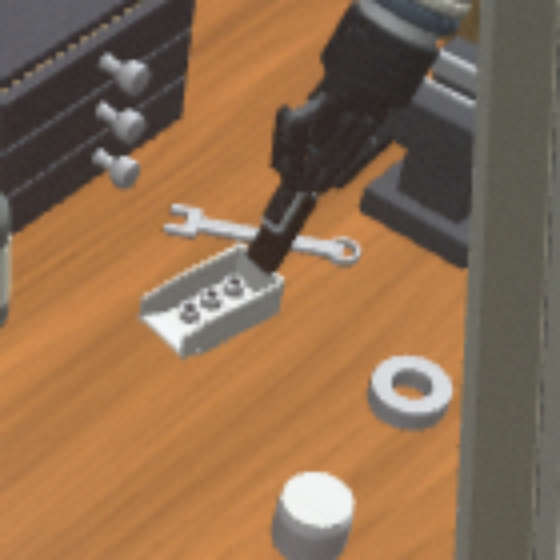

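```bash
cat > hold.py <<'E'
from scp import *
g=np.load("grasp.npz");GA,Go=g["A"],g["o"]
def scoop_now(s): # from tool pose
    R=np.array(s["tool_rot"]);RS=R@GA.T; return np.array(s["position"])-RS@Go,RS
def tool_for(S,RS): return S+RS@Go,RS@GA
E
python3 - <<'E'
from hold import *
s=get_state();S,RS=scoop_now(s);c=cam("wrist");print(S,RS.round(3).tolist())
for P in([62,27,13],[62,-27,13],[-40,27,34],[-40,-27,34],[62,27,34],[62,-27,34]): print(P,proj(c,S+RS@(np.array(P)/1e3)).round(0))
print(s["q"].round(1))
import cv2
a=cv2.imread("pics/w10.png");cv2.imwrite("pics/w10z.png",cv2.resize(a[150:270,270:440],None,fx=4,fy=4))
E
```

```text
[ 0.5691097  -0.28700768  0.09703363] [[0.188, -0.982, 0.004], [0.982, 0.188, -0.002], [0.001, 0.004, 1.0]]
[62, 27, 13] [[406. 166.]]
[62, -27, 13] [[401. 223.]]
[-40, 27, 34] [[317. 186.]]
[-40, -27, 34] [[317. 260.]]
[62, 27, 34] [[425. 170.]]
[62, -27, 34] [[418. 231.]]
[ -43.4   39.4   83.6   25.8   75.3 -133. ]
```

View pics/w10z.png

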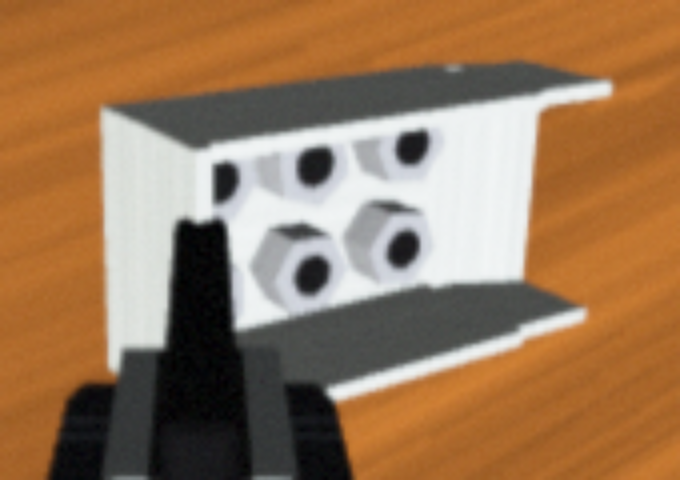

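```bash
cat > pour.py <<'E'
from hold import *
LIP=np.array([.062,0,.013])
def pose(psi,tilt,dy,dz,dx=0):
    RS=scoopR(psi,tilt);L=port+np.array([0,0,dz])+dy*RW[:,1]+dx*RW[:,0]; return tool_for(L-RS@LIP,RS)
E
python3 - <<'E'
from pour import *
s=get_state();q=s["q"];psi=103
print(s["position"])
P,R=pose(psi,0,-.015,.07);print(P,rel(P,R),ik(P,R,KX,q)[0].round(0))
P1=P.copy();P1=np.array([s["position"][0],s["position"][1],P[2]]);print(rel(P1,s["tool_rot"]))
for t,dz in((0,.07),(15,.05),(30,.025),(45,.025),(60,.025),(75,.025),(80,.025)):
    P,R=pose(psi,t,-.015,dz);q,e_=ik(P,R,KX,q);print(t,P.round(3),q.round(0),round(e_,4), "z",R[:,2].round(2))
E
```

```text
[ 0.56070128 -0.35331948  0.17941315]
[0.57102285 0.04804383 0.26938929] ([66.6, 388.7, 117.3], [-0.002, 0.202, -0.364], np.float64(23.8)) [  -9.   24.   97.   29.   73. -124.]
([-0.5, 44.5, -78.2], [0.0, 0.0, 0.0], np.float64(0.0))
0 [0.571 0.048 0.269] [  -9.   24.   97.   29.   73. -124.] 0.0 z [-0.1   0.48 -0.87]
15 [0.566 0.07  0.28 ] [  -1.   19.   99.   16.   66. -111.] 0.0 z [-0.05  0.25 -0.97]
30 [0.559 0.099 0.279] [  9.  18. 100.  -0.  62. -94.] 0.0 z [ 0.01 -0.   -1.  ]
45 [0.552 0.133 0.295] [ 20.  18.  99. -17.  65. -76.] 0.0 z [ 0.07 -0.26 -0.96]
60 [0.543 0.169 0.301] [ 30.  21.  97. -31.  73. -61.] 0.0 z [ 0.12 -0.49 -0.86]
75 [0.535 0.206 0.297] [ 38.  27.  95. -41.  83. -51.] 0.0 z [ 0.17 -0.69 -0.7 ]
80 [0.532 0.218 0.294] [ 40.  30.  94. -44.  86. -48.] 0.0 z [ 0.18 -0.75 -0.64]
```

```bash
python3 -m handwheel '[[[0,8,-14,0,0,0,0.95],[0,22,-39,0,0,0,0.95],[0,36,-64,0,0,0,0.95],[1,51,-74,0,0.004,-0.007,0.95],[4,65,-66,0,0.012,-0.022,0.95],[8,85,-55,0,0.024,-0.044,0.95],[13,110,-41,0,0.038,-0.069,0.95],[18,137,-25,0,0.055,-0.098,0.95],[23,165,-10,0,0.071,-0.127,0.95],[29,192,6,-0.001,0.087,-0.157,0.95],[34,220,21,-0.001,0.103,-0.186,0.95],[40,248,37,-0.001,0.119,-0.215,0.95],[45,275,53,-0.001,0.135,-0.244,0.95],[50,303,68,-0.001,0.152,-0.273,0.95],[55,327,82,-0.002,0.166,-0.298,0.95],[60,351,96,-0.002,0.18,-0.324,0.95],[63,368,105,-0.002,0.19,-0.342,0.95],[66,382,113,-0.002,0.198,-0.357,0.95],[67,389,117,-0.002,0.202,-0.364,0.95],[67,389,117,-0.002,0.202,-0.364,0.95]]]'
python3 - <<'E'
from pour import *
s=get_state();print(s["q"].round(1))
P,R=pose(103,0,-.015,.07);print(rel(P,R))
cam("side","pics/s11.png");cam("top","pics/t11.png");c=cam("wrist","pics/w11.png")
E
```

```text
t: 17.95
position: [0.571, 0.0482, 0.2705]
tool_rot: [[-0.975, -0.198, -0.1], [-0.221, 0.848, 0.482], [-0.011, 0.492, -0.871]]
contact_force: [0.1, 1.2, -2.3]
finger_gap: 0.0086
[  -9.2   24.    97.    28.8   72.7 -124.2]
([0.0, -0.6, 0.9], [-0.002, 0.001, 0.001], np.float64(0.2))
```

View pics/w11.png

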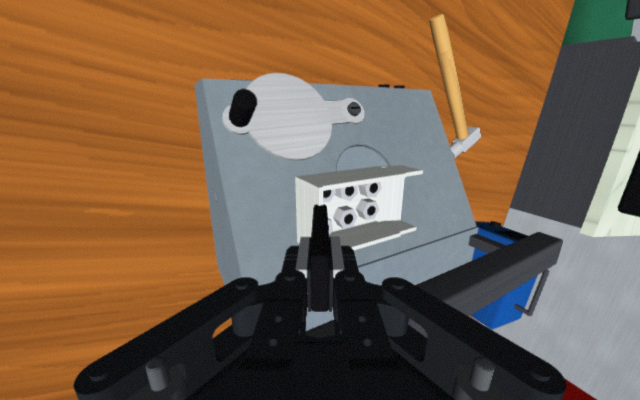

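View pics/s11.png

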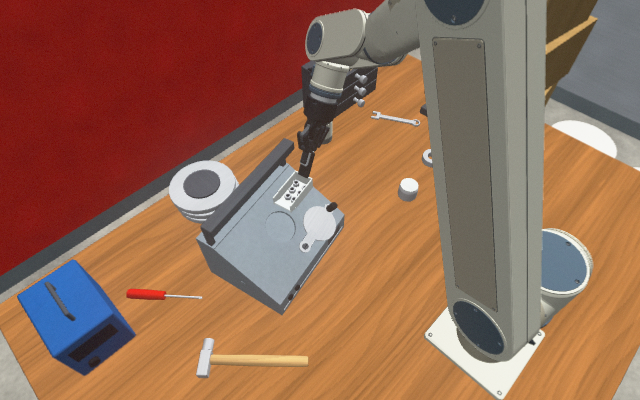

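Run:
```python
from pour import *
s=get_state();S,RS=scoop_now(s)
for nm in("wrist","side"):
    c=cam(nm); pts=[port-.042*e,port-.042*yw,port,port+.042*yw,port+.042*e, S+RS@np.array([.062,.024,.013]),S+RS@np.array([.062,-.024,.013])]
    print(nm,proj(c,np.array(pts)).round(0).tolist())
import cv2
a=cv2.imread("pics/s11.png");cv2.imwrite("pics/s11z.png",cv2.resize(a[150:260,230:350],None,fx=5,fy=5,interpolation=cv2.INTER_CUBIC))
```

```text
wrist [[358.0, 143.0], [337.0, 182.0], [368.0, 177.0], [395.0, 173.0], [378.0, 212.0], [406.0, 169.0], [401.0, 219.0]]
side [[292.0, 236.0], [289.0, 215.0], [280.0, 226.0], [271.0, 238.0], [268.0, 215.0], [289.0, 210.0], [274.0, 202.0]]
```

View pics/s11z.png

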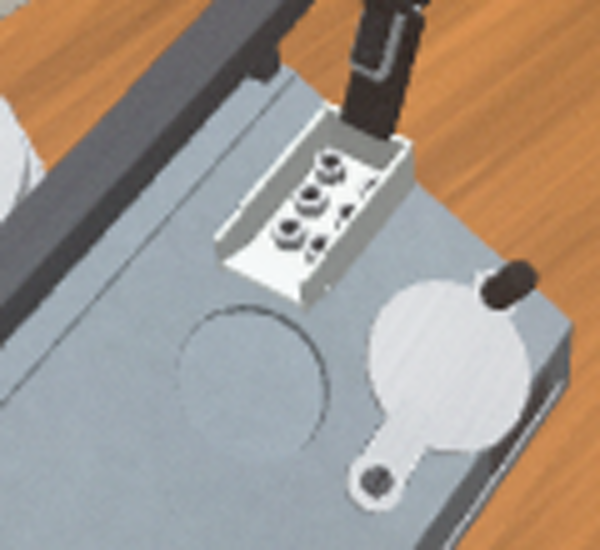

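```bash
cat > rows.py <<'E'
from pour import *
def show(lst):
    for a in lst:
        P,R=pose(*a); d,w,_=rel(P,R); print(a,[round(x) for x in d]+[round(x,3) for x in w])
E
python3 - <<'E'
from rows import *
show([(103,t,-.015,.07-.045*t/30) for t in (4,8,12,16,20,24,28,30)]+[(103,t,-.015,.025) for t in (33,36,39,42,45,48,51,54,57,60,64,68,72,76,80)])
E
```

```text
(103, 4, -0.015, 0.064) [0, 6, 2, 0.068, 0.002, -0.001]
(103, 8, -0.015, 0.05800000000000001) [0, 12, 2, 0.137, 0.002, -0.002]
(103, 12, -0.015, 0.052000000000000005) [0, 19, 4, 0.207, 0.002, -0.002]
(103, 16, -0.015, 0.046000000000000006) [0, 25, 6, 0.277, 0.002, -0.003]
(103, 20, -0.015, 0.04000000000000001) [0, 32, 8, 0.347, 0.002, -0.004]
(103, 24, -0.015, 0.034) [0, 39, 12, 0.417, 0.002, -0.005]
(103, 28, -0.015, 0.028000000000000004) [0, 47, 16, 0.486, 0.002, -0.006]
(103, 30, -0.015, 0.02500000000000001) [0, 50, 18, 0.521, 0.002, -0.006]
(103, 33, -0.015, 0.025) [0, 58, 18, 0.574, 0.002, -0.007]
(103, 36, -0.015, 0.025) [0, 66, 18, 0.626, 0.002, -0.007]
(103, 39, -0.015, 0.025) [0, 73, 19, 0.678, 0.002, -0.008]
(103, 42, -0.015, 0.025) [0, 81, 20, 0.731, 0.002, -0.008]
(103, 45, -0.015, 0.025) [0, 88, 22, 0.783, 0.002, -0.009]
(103, 48, -0.015, 0.025) [0, 96, 24, 0.835, 0.002, -0.009]
(103, 51, -0.015, 0.025) [0, 103, 26, 0.888, 0.002, -0.01]
(103, 54, -0.015, 0.025) [0, 110, 29, 0.94, 0.002, -0.011]
(103, 57, -0.015, 0.025) [0, 117, 32, 0.992, 0.002, -0.011]
(103, 60, -0.015, 0.025) [0, 124, 35, 1.045, 0.002, -0.012]
(103, 64, -0.015, 0.025) [0, 133, 40, 1.115, 0.002, -0.013]
(103, 68, -0.015, 0.025) [0, 141, 46, 1.184, 0.002, -0.013]
(103, 72, -0.015, 0.025) [0, 149, 52, 1.254, 0.002, -0.014]
(103, 76, -0.015, 0.025) [0, 157, 59, 1.324, 0.002, -0.015]
(103, 80, -0.015, 0.025) [1, 164, 66, 1.394, 0.002, -0.016]
```

```bash
python3 -m handwheel '[[[0,6,2,0.068,0.002,-0.001,0.95],[0,12,2,0.137,0.002,-0.002,0.95],[0,19,4,0.207,0.002,-0.002,0.95],[0,25,6,0.277,0.002,-0.003,0.95],[0,32,8,0.347,0.002,-0.004,0.95],[0,39,12,0.417,0.002,-0.005,0.95],[0,47,16,0.486,0.002,-0.006,0.95],[0,50,18,0.521,0.002,-0.006,0.95],[0,50,18,0.521,0.002,-0.006,0.95]]]'
python3 - <<'E'
from rows import *
print(get_state()["q"].round(0))
show([(103,t,-.015,.025) for t in (33,36,39,42,45,48,51,54,57,60,64,68,72,76,80)])
cam("side","pics/s12.png"); cam("wrist","pics/w12.png")
import cv2
a=cv2.imread("pics/s12.png");cv2.imwrite("pics/s12z.png",cv2.resize(a[150:260,230:350],None,fx=5,fy=5,interpolation=cv2.INTER_CUBIC))
E
```

```text
t: 19.32
position: [0.5591, 0.0994, 0.2795]
tool_rot: [[-0.974, -0.227, 0.011], [-0.227, 0.974, -0.003], [-0.01, -0.006, -1.0]]
contact_force: [0.2, 0.4, -2.0]
finger_gap: 0.0082
[  9.  18. 100.  -0.  62. -94.]
(103, 33, -0.015, 0.025) [0, 6, -4, 0.053, -0.0, 0.001]
(103, 36, -0.015, 0.025) [0, 13, -7, 0.106, -0.0, 0.001]
(103, 39, -0.015, 0.025) [0, 20, -10, 0.158, -0.0, 0.0]
(103, 42, -0.015, 0.025) [0, 27, -13, 0.211, -0.0, -0.0]
(103, 45, -0.015, 0.025) [0, 34, -16, 0.263, 0.0, -0.001]
(103, 48, -0.015, 0.025) [0, 41, -18, 0.315, 0.0, -0.002]
(103, 51, -0.015, 0.025) [0, 49, -19, 0.368, 0.0, -0.002]
(103, 54, -0.015, 0.025) [0, 56, -21, 0.42, 0.0, -0.003]
(103, 57, -0.015, 0.025) [0, 64, -22, 0.472, 0.0, -0.003]
(103, 60, -0.015, 0.025) [0, 72, -22, 0.525, 0.0, -0.004]
(103, 64, -0.015, 0.025) [0, 82, -22, 0.594, 0.001, -0.004]
(103, 68, -0.015, 0.025) [-1, 92, -21, 0.664, 0.001, -0.005]
(103, 72, -0.015, 0.025) [-1, 102, -20, 0.734, 0.001, -0.006]
(103, 76, -0.015, 0.025) [-1, 112, -18, 0.804, 0.001, -0.007]
(103, 80, -0.015, 0.025) [-1, 122, -15, 0.874, 0.001, -0.007]
```

View pics/s12z.png

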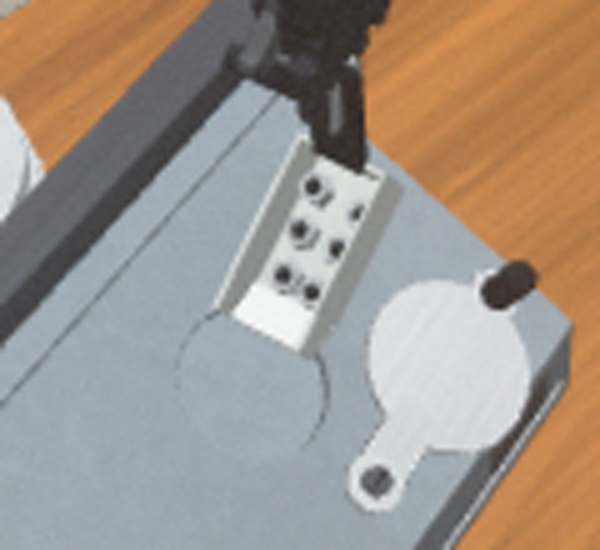

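View pics/w12.png

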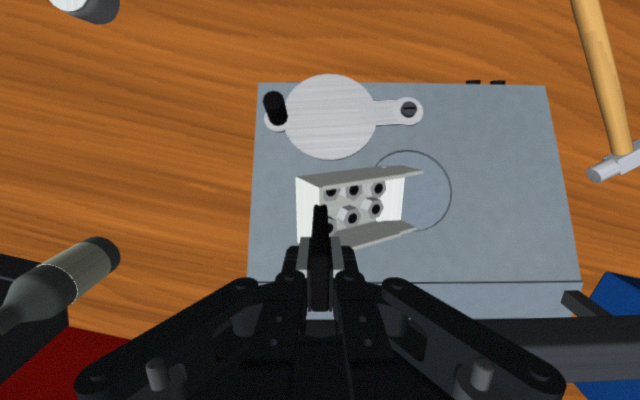

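```bash
python3 -m handwheel '[[[0,6,-4,0.053,0,0.001,0.95],[0,13,-7,0.106,0,0.001,0.95],[0,20,-10,0.158,0,0,0.95],[0,27,-13,0.211,0,0,0.95],[0,34,-16,0.263,0,-0.001,0.95],[0,41,-18,0.315,0,-0.002,0.95],[0,49,-19,0.368,0,-0.002,0.95],[0,56,-21,0.42,0,-0.003,0.95],[0,56,-21,0.42,0,-0.003,0.95]]]'
python3 - <<'E'
from rows import *
show([(103,t,-.015,.025) for t in (57,60,64,68,72,76,80,84,88,92)])
cam("side","pics/s13.png"); cam("wrist","pics/w13.png")
import cv2
a=cv2.imread("pics/s13.png");cv2.imwrite("pics/s13z.png",cv2.resize(a[130:260,230:350],None,fx=4,fy=4,interpolation=cv2.INTER_CUBIC))
E
```

```text
t: 20.55
position: [0.5464, 0.154, 0.2997]
tool_rot: [[-0.973, -0.206, 0.103], [-0.23, 0.887, -0.4], [-0.009, -0.413, -0.911]]
contact_force: [-0.0, -0.5, -1.3]
finger_gap: 0.0082
(103, 57, -0.015, 0.025) [0, 7, -4, 0.053, -0.0, -0.0]
(103, 60, -0.015, 0.025) [0, 14, -8, 0.105, -0.0, -0.001]
(103, 64, -0.015, 0.025) [0, 23, -12, 0.175, -0.0, -0.002]
(103, 68, -0.015, 0.025) [0, 33, -15, 0.245, 0.0, -0.002]
(103, 72, -0.015, 0.025) [0, 42, -18, 0.315, 0.0, -0.003]
(103, 76, -0.015, 0.025) [0, 52, -20, 0.384, 0.0, -0.004]
(103, 80, -0.015, 0.025) [0, 62, -22, 0.454, 0.0, -0.004]
(103, 84, -0.015, 0.025) [0, 73, -22, 0.524, 0.0, -0.005]
(103, 88, -0.015, 0.025) [0, 83, -22, 0.594, 0.0, -0.006]
(103, 92, -0.015, 0.025) [0, 93, -22, 0.664, 0.0, -0.007]
```

View pics/s13z.png

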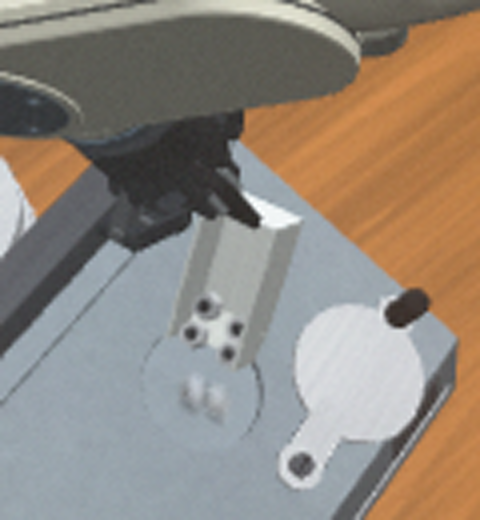

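View pics/w13.png

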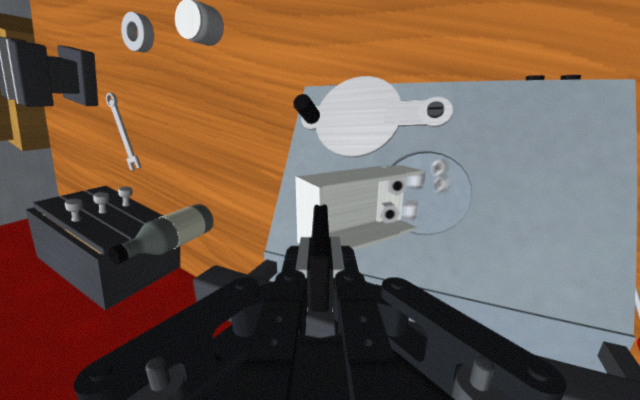

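```bash
python3 -m handwheel '[[[0,0,0,0,0,0,0.95],[0,7,-4,0.053,0,0,0.95],[0,14,-8,0.105,0,-0.001,0.95],[0,23,-12,0.175,0,-0.002,0.95],[0,33,-15,0.245,0,-0.002,0.95],[0,42,-18,0.315,0,-0.003,0.95],[0,52,-20,0.384,0,-0.004,0.95],[0,62,-22,0.454,0,-0.004,0.95],[0,62,-22,0.454,0,-0.004,0.95],[0,62,-22,0.454,0,-0.004,0.95]]]'
python3 - <<'E'
from rows import *
print(get_state()["q"].round(0))
cam("side","pics/s14.png"); cam("wrist","pics/w14.png")
import cv2
a=cv2.imread("pics/s14.png");cv2.imwrite("pics/s14z.png",cv2.resize(a[130:260,230:350],None,fx=4,fy=4,interpolation=cv2.INTER_CUBIC))
E
```

```text
t: 21.9
position: [0.5317, 0.217, 0.2947]
tool_rot: [[-0.973, -0.142, 0.184], [-0.232, 0.622, -0.748], [-0.008, -0.77, -0.638]]
contact_force: [-0.1, 0.3, -1.7]
finger_gap: 0.0084
[ 40.  30.  94. -44.  86. -48.]
```

View pics/s14z.png

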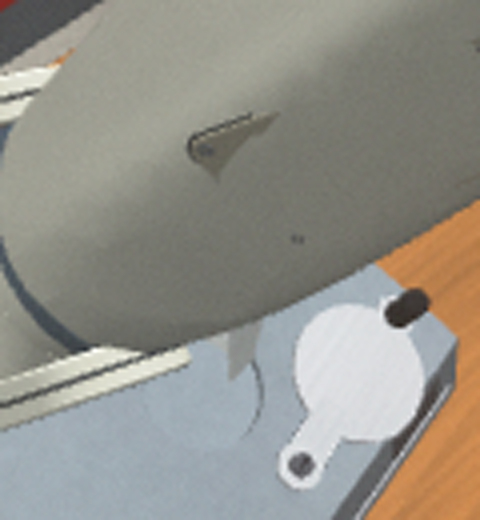

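View pics/w14.png

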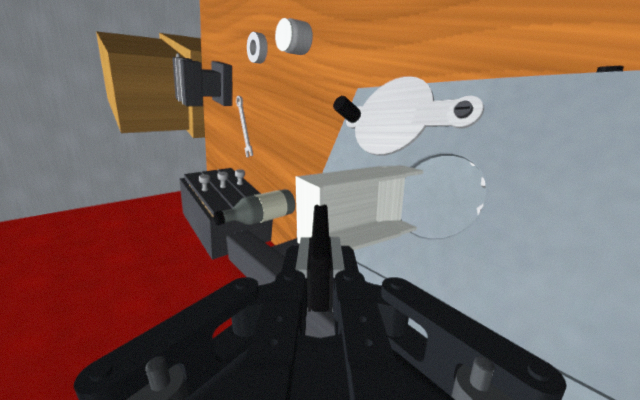

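Run:
```python
import cv2
a=cv2.imread("pics/w14.png");cv2.imwrite("pics/w14z.png",cv2.resize(a[140:250,290:500],None,fx=3.8,fy=3.8,interpolation=cv2.INTER_CUBIC))
```

```text
(no output)
```

View pics/w14z.png

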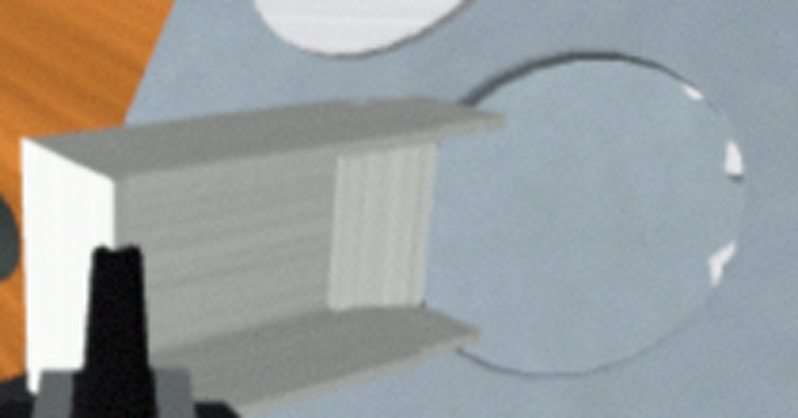

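Run:
```python
from rows import *
show([(103,t,-.015-.02*(80-t)/80,.025+.06*(80-t)/80) for t in (76,70,62,54,46,38,30,22,14,6,0)])
```

```text
(103, 76, -0.016, 0.028) [0, -9, 4, -0.069, 0.0, -0.002]
(103, 70, -0.017499999999999998, 0.0325) [0, -26, 12, -0.174, 0.0, -0.001]
(103, 62, -0.0195, 0.038500000000000006) [0, -46, 25, -0.314, 0.0, 0.001]
(103, 54, -0.0215, 0.0445) [0, -64, 39, -0.453, 0.0, 0.002]
(103, 46, -0.0235, 0.0505) [0, -79, 55, -0.593, 0.001, 0.004]
(103, 38, -0.0255, 0.0565) [0, -92, 72, -0.733, 0.001, 0.005]
(103, 30, -0.0275, 0.0625) [0, -102, 89, -0.872, 0.001, 0.007]
(103, 22, -0.0295, 0.0685) [1, -109, 107, -1.012, 0.001, 0.008]
(103, 14, -0.0315, 0.07450000000000001) [1, -114, 125, -1.151, 0.001, 0.01]
(103, 6, -0.0335, 0.08049999999999999) [1, -116, 143, -1.291, 0.001, 0.011]
(103, 0, -0.035, 0.08499999999999999) [1, -115, 156, -1.396, 0.001, 0.013]
```

```bash
python3 -m handwheel '[[[0,-9,4,-0.069,0,-0.002,0.95],[0,-26,12,-0.174,0,-0.001,0.95],[0,-46,25,-0.314,0,0.001,0.95],[0,-64,39,-0.453,0,0.002,0.95],[0,-79,55,-0.593,0.001,0.004,0.95],[0,-92,72,-0.733,0.001,0.005,0.95],[0,-102,89,-0.872,0.001,0.007,0.95],[1,-109,107,-1.012,0.001,0.008,0.95],[1,-114,125,-1.151,0.001,0.01,0.95],[1,-116,143,-1.291,0.001,0.011,0.95],[1,-115,156,-1.396,0.001,0.013,0.95],[1,-115,156,-1.396,0.001,0.013,0.95]]]'
python3 - <<'E'
from rows import *
c=cam("wrist","pics/w15.png");cam("side","pics/s15.png")
S0=np.array([sp[0],sp[1],0]);RS=scoopR(np.degrees(sp[2]),0)
for z in(.15,.03,.0): P,R=tool_for(S0+[0,0,z],RS);print(P,rel(P,R))
print(get_state()["q"].round(0))
E
```

```text
t: 23.5
position: [0.5753, 0.0264, 0.2828]
tool_rot: [[-0.976, -0.192, -0.101], [-0.217, 0.849, 0.482], [-0.007, 0.493, -0.87]]
contact_force: [0.9, 0.7, -1.8]
finger_gap: 0.0081
[ 0.56260569 -0.35495075  0.23238929] ([97.5, -348.2, -137.9], [0.001, -0.205, 0.362], np.float64(23.8))
[ 0.56260569 -0.35495075  0.11238929] ([98.6, -407.2, -33.4], [0.001, -0.205, 0.362], np.float64(23.8))
[ 0.56260569 -0.35495075  0.08238929] ([98.8, -421.9, -7.2], [0.001, -0.205, 0.362], np.float64(23.8))
[ -11.   24.   95.   28.   75. -125.]
```

View pics/w15.png

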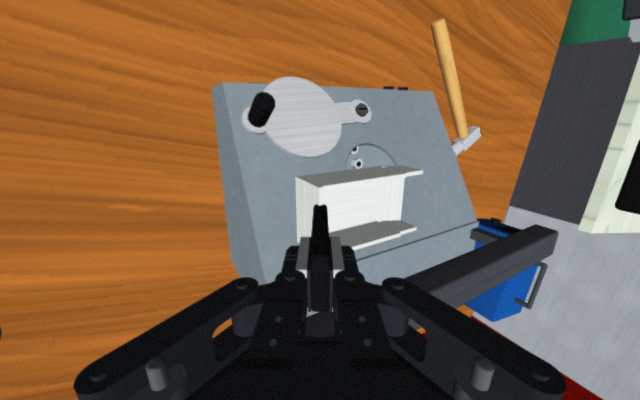

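View pics/s15.png

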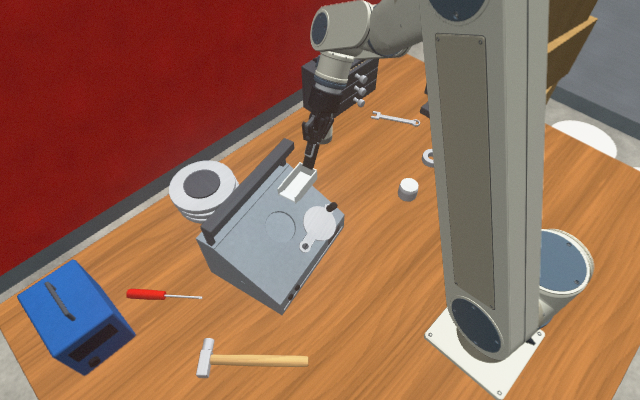

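```bash
python3 -m handwheel '[[[4,-14,-6,0,-0.008,0.014,0.95],[12,-42,-17,0,-0.025,0.043,0.95],[21,-77,-30,0,-0.045,0.08,0.95],[31,-111,-44,0,-0.066,0.116,0.95],[41,-146,-58,0,-0.086,0.152,0.95],[51,-181,-72,0,-0.107,0.188,0.95],[60,-216,-86,0.001,-0.127,0.224,0.95],[70,-251,-99,0.001,-0.148,0.261,0.95],[80,-286,-113,0.001,-0.168,0.297,0.95],[89,-317,-126,0.001,-0.187,0.33,0.95],[97,-348,-138,0.001,-0.205,0.362,0.95],[98,-370,-100,0.001,-0.205,0.362,0.95],[98,-392,-60,0.001,-0.205,0.362,0.95],[99,-407,-33,0.001,-0.205,0.362,0.95],[99,-407,-33,0.001,-0.205,0.362,0.95],[99,-407,-33,0.001,-0.205,0.362,0.95]]]'
python3 - <<'E'
from rows import *
s=get_state();S,RSn=scoop_now(s);print(S,RSn.round(3).tolist(),s["contact_force"].round(1))
S0=np.array([sp[0],sp[1],0]);RS=scoopR(np.degrees(sp[2]),0)
for z in(.006,.0,-.003): P,R=tool_for(S0+[0,0,z],RS);print(rel(P,R))
E
```

```text
t: 25.6
position: [0.5633, -0.3543, 0.1128]
tool_rot: [[-0.981, 0.162, 0.103], [0.191, 0.854, 0.483], [-0.01, 0.494, -0.869]]
contact_force: [-0.4, 0.0, -2.0]
finger_gap: 0.0081
[ 0.57208144 -0.28817951  0.03042632] [[0.187, -0.982, -0.001], [0.982, 0.187, 0.0], [-0.0, -0.001, 1.0]] [-0.4  0.  -2. ]
([0.8, -12.8, 20.8], [0.0, -0.0, 0.002], np.float64(0.1))
([0.8, -15.7, 26.1], [0.0, -0.0, 0.002], np.float64(0.1))
([0.9, -17.2, 28.7], [0.0, -0.0, 0.002], np.float64(0.1))
```

```bash
python3 -m handwheel '[[[0,-8,13,0,0,0,0.95],[0,-13,21,0,0,0,0.95],[0,-15,25,0,0,0,0.95],[0,-16,26,0,0,0,0.95],[0,-16,26,0,0,0,0.95],[0,-16,26,0,0,0,0.95]]]'
python3 - <<'E'
from rows import *
cam("side","pics/s16.png");cam("wrist","pics/w16.png")
import cv2
a=cv2.imread("pics/s16.png");cv2.imwrite("pics/s16z.png",cv2.resize(a[80:200,330:470],None,fx=4,fy=4))
E
```

```text
t: 26.35
position: [0.5623, -0.3547, 0.0823]
tool_rot: [[-0.982, 0.162, 0.102], [0.191, 0.853, 0.486], [-0.008, 0.497, -0.868]]
contact_force: [-3.8, 0.6, 10.7]
finger_gap: 0.0081
```

View pics/s16z.png

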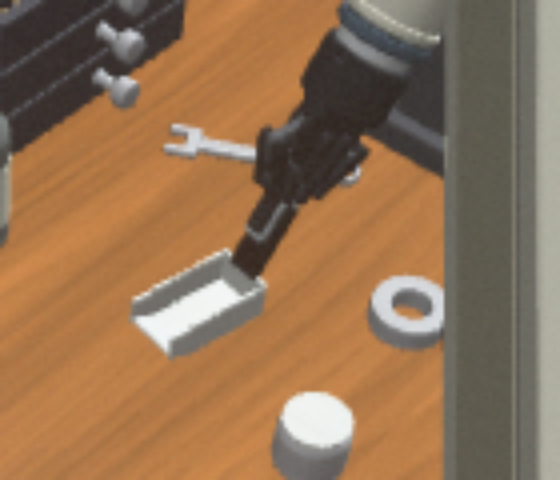

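```bash
python3 -m handwheel '[[[0,0,-1,0,0,0,0.95],[0,0,-1,0,0,0,0.7],[0,0,-1,0,0,0,0.4],[0,0,-1,0,0,0,0.1],[0,0,-1,0,0,0,0],[0,0,-1,0,0,0,0],[0,0,-15,0,0,0,0],[0,0,-45,0,0,0,0],[0,0,-85,0,0,0,0],[0,0,-120,0,0,0,0],[0,0,-150,0,0,0,0],[0,0,-150,0,0,0,0],[0,0,-150,0,0,0,0]]]'
python3 - <<'E'
from rows import *
cam("side","pics/s17.png");cam("wrist","pics/w17.png");cam("top","pics/t17.png")
E
```

```text
t: 28.08
position: [0.5468, -0.4271, 0.2105]
tool_rot: [[-0.981, 0.163, 0.101], [0.192, 0.853, 0.485], [-0.007, 0.495, -0.869]]
contact_force: [0.6, 0.5, -0.5]
finger_gap: 0.0427
```

View pics/s17.png

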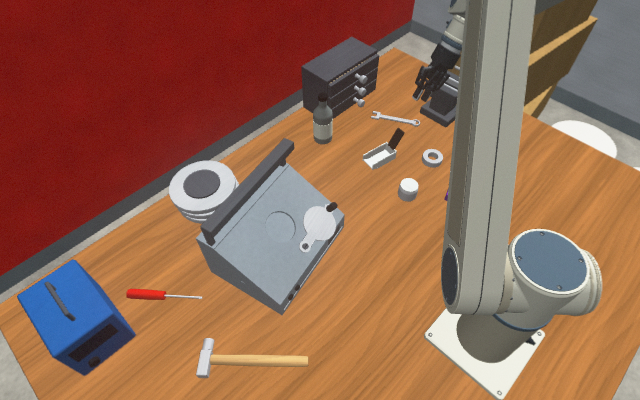

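View pics/w17.png

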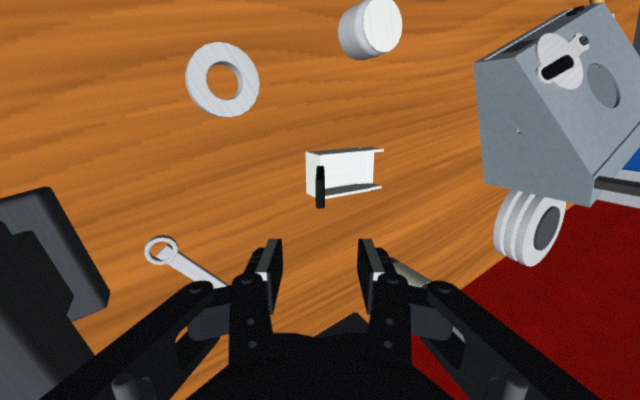

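View pics/t17.png

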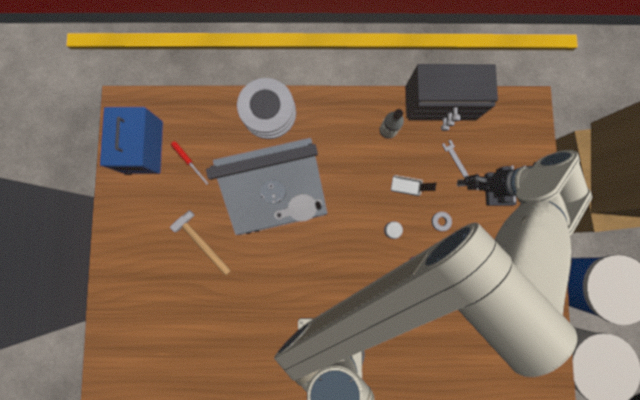

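```bash
python3 -m handwheel '[[[0,12,-22,0,0,0,0],[0,30,-52,0,0,0,0],[0,30,-52,0,0,0,0]]]'
python3 - <<'E'
import cv2
from h import *
c=cam("top","pics/t18.png");a=c["frame"][:,:,::-1]
cv2.imwrite("pics/t18z.png",cv2.resize(a[130:250,200:340],None,fx=5,fy=5,interpolation=cv2.INTER_CUBIC))
b=cv2.imread("pics/top0.png");d=np.abs(a.astype(int)-b).sum(2)>90; 
n,l,st,ce=cv2.connectedComponentsWithStats(d.astype(np.uint8)); print([(s[:5].tolist()) for s in st[1:] if s[4]>8])
E
```

```text
t: 28.6
position: [0.5482, -0.4281, 0.2758]
tool_rot: [[-0.981, 0.16, 0.106], [0.191, 0.856, 0.48], [-0.014, 0.492, -0.871]]
contact_force: [0.6, -0.4, 0.3]
finger_gap: 0.0425
[[354, 143, 286, 257, 28541], [557, 150, 6, 5, 11], [544, 157, 8, 6, 16], [531, 163, 9, 20, 73], [503, 164, 26, 30, 508], [465, 169, 25, 17, 226], [536, 168, 25, 27, 187], [271, 175, 5, 8, 34], [490, 174, 8, 3, 13], [520, 174, 3, 8, 14], [489, 177, 4, 10, 28], [261, 179, 29, 33, 583], [400, 180, 5, 5, 17], [406, 181, 5, 5, 17], [412, 183, 7, 10, 41], [399, 187, 5, 4, 15], [405, 188, 5, 4, 15], [285, 195, 30, 26, 439], [315, 201, 7, 9, 42], [502, 203, 39, 38, 497], [497, 244, 21, 7, 51], [401, 266, 12, 10, 65], [325, 279, 93, 38, 1010], [577, 306, 16, 7, 53], [618, 308, 20, 15, 28], [308, 318, 10, 5, 26], [313, 320, 26, 12, 52], [392, 320, 10, 4, 18], [452, 321, 11, 14, 56], [304, 323, 11, 8, 32], [322, 322, 57, 20, 581], [298, 326, 5, 4, 14], [278, 331, 23, 22, 113], [323, 357, 51, 43, 506], [294, 360, 14, 25, 180], [625, 373, 15, 14, 20], [308, 374, 7, 7, 23], [610, 388, 14, 7, 26], [420, 393, 20, 7, 32]]
```

View pics/t18z.png

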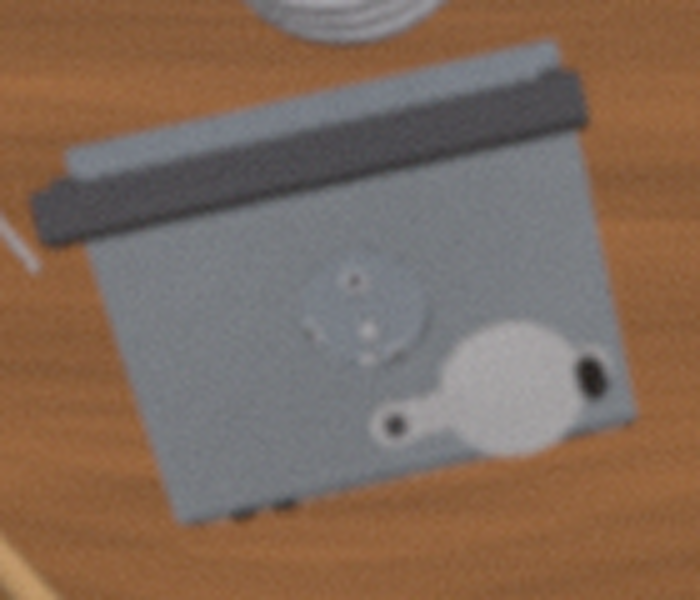

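```bash
python3 -c "
from cell import *
print(finish_job())"
```

```text
the job is handed in; nothing more can be done
None
```

The job is handed in at about 28.6 s of the 72 s allowed; no verdict came back.

**What I did:** I swung the cover about 85° to the washer's right by its knob, which left the port completely clear. I then picked up the scoop by its handle and tipped it to 80° over the port. After that I stood it back upright on its original spot, released it and backed the arm off.

**Last checks:**
- The port is clear, with the cover still swung open.
- The scoop is empty and upright on the bench.
- Nuts can be seen inside the washer through the port and none on the bench. I could not count all six there, because the rim hides some.
- Comparing the top view from before and after, only the cover, the nuts and the arm changed. The lamp bar and the things in view had not moved.
- The contact force was close to zero with the gripper clear of everything.

**What went wrong or stayed open:**
- My first grip on the knob ran into wrist joint limits and moved the cover a few degrees. I released it and gripped again with the tool more upright.
- The gripper took the scoop's handle about 8 mm higher than planned, and the hold was firm.
- The arm hid the purple scoop in the last top view, so I could not confirm it there. The planned paths did not go near it.

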